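# Put the spare splicer packs on charge in the interlocked cabinet

### The arm

A 6-joint arm with a two-finger parallel gripper is mounted at the origin on a cart in front of the work surface, level with it; the furniture and walls round the work are solid. World frame = base frame: x ahead of the robot, y to its left, z up, the work surface at z = 0. Lengths are in m, angles in rad, forces in N, time in s.
With the tool pointing down it reaches from about 0.325 to 0.75 m from the base axis. Payload 7.6 kg.
Tool frame: the origin (TCP) lies on the mounting face of the last link; the fingertips stand 173 mm ahead of it and the grasp point (between the pads) lies arm.grasp_offset ahead of it (arm.grasp_offset is the distance from the TCP to the grasp point, in m); z points along the fingers, y is the line along which they close (so a half turn about z gives the same grasp; the last joint's range is limited). The gripper opens to 85 mm and grips with 20 to 120 N. Pads are 22 mm wide; open, the fingers measure 114 mm over their backs; the gripper's body (76 mm by 85 mm) begins 54 mm behind the grasp point. The pads swing forward as they close: fully open they stand 13 mm farther back than shut.
Start: joints at [-1.357, 0.052, 1.401, -0, 1.689, -0.07], TCP at [0.147, -0.504, 0.405] pointing down, gripper open.
Joint ranges: [-2.9, 2.9], [-0.91, 2.17], [0.12, 2.37], [-1.06, 4.2], [0.26, 2.73], [-2.93, 2.93]. Speed limits (rad/s): [2.57, 2.57, 3.01, 3.14, 3.14, 3.14].

### API

Orientations are given as a 3x3 rotation matrix whose columns are the frame's x, y, z axes.
In Python, from plant import arm, eyes, workorder, telemetry gives the robot as it stands (arm), with the cameras (eyes), the job (workorder) and the readings (telemetry).
- The arm moves only by the tool creep_tool, called after ">>>" as name(argument=value, ...), one argument or row to a line, values as JSON. Schema: {"type":"object","properties":{"segments":{"type":"array","items":{"type":"number"},"minItems":7,"maxItems":84},"grip_n":{"type":"number"},"only":{"type":"string"},"quiet":{"type":"boolean"},"lines":{"type":"string"}},"required":["segments"],"additionalProperties":false}. segments is one flat list of numbers that holds 1 to 12 rows one after another, with no inner brackets; each row has 7 numbers: dx, dy, dz in shares of the most that a row can go, 1 being 50 mm, then a rotation vector rx, ry, rz in shares of 2 rad (1.0 is 2 rad), then the finger opening in m; each row shifts and turns the commanded pose from where the row before left it, along the tool's axes as they then stand; what a row does not reach is not made up. A row lasts 1/10 s, in which the tool goes at most 0.05 m and 0.15 rad, less where a joint would pass 70% of its speed; a pose out of reach is approached as far as the arm can. The fingers move at their own pace and stop on an object; grip_n is the grip in N (left out, the last holds). Time passes only in rows, so rows that do not move let the fingers close. The tool returns the time, the measured TCP pose, the force, the opening and the grip force at its end. only (a regular expression) keeps the lines of the reply that match it, lines (a string "A,B") keeps lines A to B, and quiet returns only ok. Input that does not fit is refused with a message, and nothing moves.
- telemetry.read_state(): the state, without advancing time (a new reading comes with each control period).
- eyes.snapshot(name): name is "side" or "top" or "wrist"; returns a dict with "frame" (420x560x3 uint8, red, green, blue), "camera_matrix" (3x3 intrinsics, pixels), "k1" (the pictures are not rectified: a ray, as slopes to the right and down, at radius r is drawn at 1 + k1 r^2 times it, then the intrinsics apply), "rvec" (rotation vector, rad) and "tvec" (3), from world to camera coordinates, as OpenCV has them. Camera axes: x right, y down, z forward; pixel columns grow to the right and rows downward; lengths in m; the calibration is good to about 2 mm. A picture is of the moment at which its call begins. There is no depth.
- workorder.job_done(): hands the job in; it is judged then, once.
The state is a dict: "clock": time; "joints": joint angles; "dq": joint speeds; "joint_efforts": joint torques, N m; "position": TCP position; "orientation": TCP orientation; "contact_force": force on the tool from outside, world axes, zero at the start; "torque": the same for the moment, N m; "finger_gap": finger opening in m; "grip_force": force on a finger pad.
Only numpy, scipy, OpenCV 4.12 (cv2) and the standard library are available. Lean on these libraries where they do the work, as an engineer would, in place of code of your own. Each camera call takes 0.05 s, during which the arm holds its last target. There are 200 camera calls.

### The job

Put the spare black battery packs lying on the blue mat on charge in the small grey charging cabinet: turn the red isolator handle on its roof a quarter turn to off, which draws the bolt that locks the door, then pull the white door through its roller catch and swing it well open, about square to the cabinet. Lay every pack flat in a bay of its own on the rack inside the door, lengthways out from the door; then push the door until the catch snaps it fully shut, and turn the isolator fully back to on. Leave the bottle, yellow tape roll and stripper where they are.

Things in the scene. Friction and masses are not known exactly. Their poses are not given: they have to be found in the camera images.
- charging_cabinet: Grey steel cabinet fixed to the bench at the right, facing mostly left: 155 deep, 343 wide, 165 high, 45 high plinth. Origin on the bench under the door's hinge axis, at its far front corner. Its front looks along its -x; its body spans x 7 to 162, y 10 to -334: hinge at the far end, handle and catch at the end near the robot. Never moves.
- isolator (a joint): Red isolator handle on the roof: 0 = on (at the start), 1.571 = off; clockwise from above from on to off. Stops at both ends; an over-centre spring (0.1 N m) snaps it to the nearer end, so turning it 0.95 rad or more suffices either way. At on it shoots a bolt that locks the shut door (3 mm play) and keeps an open door from shutting.
- isolator_grip (a point): Centre of the isolator's red grip bar, on its vertical turning axis, 201.5 above the bench. Bar 14 thick, 62 long, 26 high (188.5 to 214.5 above the bench); at on it lies along the cabinet's y, at off along its x. Below it a 50 mm red disc and a yellow 74 x 74 housing, top 181 above the bench.
- rack_door (a joint): White door with a window, carrying the rack: 0 = shut, grows as it opens (clockwise from above), stop at 1.9. Panel 327 wide, 12 thick, 48 to 161 above the bench. Roller catch at the free edge: about 12 N at the handle pulls it through (first 0.07 rad) or pushes it back past; below 0.03 rad it snaps home by itself. Else it moves with 1.5 N and stays put.
- door_handle (a point): Point on the pull handle's axis, 135 above the bench: dark upright round bar, 11 in diameter, 42 off the door's mid-plane on the outer side, 250 from the hinge axis; it runs from 86 to 150 above the bench, with a stand-off at each end. Axes as the door's: x square to the door, inward; y along the door to the hinge. Can be pinched from above across y.
- door_hinge (a point): Point on the door's vertical hinge axis, 135 above the bench. Axes as the door's (when shut, the cabinet's): x square to the door, to its rack side; the door extends along -y.
- bay_0 (a point): Floor centre of bay 0 (next to the hinge) of the door's rack, 67 from the hinge axis along the door, 74.5 inward, 85 above the bench; swings with the door. x: square to the door, from panel to the rack's lip; y: to the hinge. Takes one pack, length along x. Inside 125 by 75; 8 high ribs and lip, 14 high stop at the door (panel 76); bays 90 apart.
- bay_1 (a point): Floor centre of bay 1 (middle) of the door's rack, 157 from the hinge axis along the door, 74.5 inward, 85 above the bench; swings with the door. x: square to the door, from panel to the rack's lip; y: to the hinge. Takes one pack, length along x. Inside 125 by 75; 8 high ribs and lip, 14 high stop at the door (panel 76); bays 90 apart.
- bay_2 (a point): Floor centre of bay 2 (next to the free edge) of the door's rack, 247 from the hinge axis along the door, 74.5 inward, 85 above the bench; swings with the door. x: square to the door, from panel to the rack's lip; y: to the hinge. Takes one pack, length along x. Inside 125 by 75; 8 high ribs and lip, 14 high stop at the door (panel 76); bays 90 apart.
- pack_0: Spare splicer battery pack: black rigid block with a pale label on top, 61 wide (its x) x 116 long (its y) x 30 high, 0.3 to 0.55 kg; origin at the centre of its underside. Starts flat on the 2 mm thick blue bench mat, at any yaw. Either end may face the door. Two or three packs are present; None if this one is absent.
- pack_1: Spare splicer battery pack: black rigid block with a pale label on top, 61 wide (its x) x 116 long (its y) x 30 high, 0.3 to 0.55 kg; origin at the centre of its underside. Starts flat on the 2 mm thick blue bench mat, at any yaw. Either end may face the door. Two or three packs are present; None if this one is absent.
- pack_2: Spare splicer battery pack: black rigid block with a pale label on top, 61 wide (its x) x 116 long (its y) x 30 high, 0.3 to 0.55 kg; origin at the centre of its underside. Starts flat on the 2 mm thick blue bench mat, at any yaw. Either end may face the door. Two or three packs are present; None if this one is absent.
- bottle: White alcohol bottle, 40 in diameter, 96 high, standing; origin at the centre of its underside. Leave it.
- tape: Yellow roll of tape, 59 in diameter, 19 high, lying flat; origin at the centre of its underside. Leave it.
- stripper: Stripper with yellow grips, 165 x 54 x 11, lying flat along its x; origin under its middle. Leave it.

How it is judged:
On the way, in this order (a step that is already met when the one before it is completed fails the run):
1. the isolator is turned to off (value of joint isolator above 1.42 rad), for 0.2 s.
2. the door is pulled open through its catch, to at least 1.2 rad (value of joint rack_door above 1.2 rad), for 0.2 s.
3. every pack lies in a bay of the rack and is let go (((horizontal distance between pack_0 and bay_0 below 0.013 m and z of pack_0 in the frame of bay_0 between -0.006 and 0.006 m and angle between the y axis of pack_0 and the x axis of bay_0, either way round below 0.2 rad) or (horizontal distance between pack_0 and bay_1 below 0.013 m and z of pack_0 in the frame of bay_1 between -0.006 and 0.006 m and angle between the y axis of pack_0 and the x axis of bay_1, either way round below 0.2 rad) or (horizontal distance between pack_0 and bay_2 below 0.013 m and z of pack_0 in the frame of bay_2 between -0.006 and 0.006 m and angle between the y axis of pack_0 and the x axis of bay_2, either way round below 0.2 rad)) and ((horizontal distance between pack_1 and bay_0 below 0.013 m and z of pack_1 in the frame of bay_0 between -0.006 and 0.006 m and angle between the y axis of pack_1 and the x axis of bay_0, either way round below 0.2 rad) or (horizontal distance between pack_1 and bay_1 below 0.013 m and z of pack_1 in the frame of bay_1 between -0.006 and 0.006 m and angle between the y axis of pack_1 and the x axis of bay_1, either way round below 0.2 rad) or (horizontal distance between pack_1 and bay_2 below 0.013 m and z of pack_1 in the frame of bay_2 between -0.006 and 0.006 m and angle between the y axis of pack_1 and the x axis of bay_2, either way round below 0.2 rad)) and ((horizontal distance between pack_2 and bay_0 below 0.013 m and z of pack_2 in the frame of bay_0 between -0.006 and 0.006 m and angle between the y axis of pack_2 and the x axis of bay_0, either way round below 0.2 rad) or (horizontal distance between pack_2 and bay_1 below 0.013 m and z of pack_2 in the frame of bay_1 between -0.006 and 0.006 m and angle between the y axis of pack_2 and the x axis of bay_1, either way round below 0.2 rad) or (horizontal distance between pack_2 and bay_2 below 0.013 m and z of pack_2 in the frame of bay_2 between -0.006 and 0.006 m and angle between the y axis of pack_2 and the x axis of bay_2, either way round below 0.2 rad)) and contact force between the fingers and pack_0 below 0.1 N and contact force between the fingers and pack_1 below 0.1 N and contact force between the fingers and pack_2 below 0.1 N), for 0.3 s.
4. the door is snapped shut with every pack in its bay (((horizontal distance between pack_0 and bay_0 below 0.013 m and z of pack_0 in the frame of bay_0 between -0.006 and 0.006 m and angle between the y axis of pack_0 and the x axis of bay_0, either way round below 0.2 rad) or (horizontal distance between pack_0 and bay_1 below 0.013 m and z of pack_0 in the frame of bay_1 between -0.006 and 0.006 m and angle between the y axis of pack_0 and the x axis of bay_1, either way round below 0.2 rad) or (horizontal distance between pack_0 and bay_2 below 0.013 m and z of pack_0 in the frame of bay_2 between -0.006 and 0.006 m and angle between the y axis of pack_0 and the x axis of bay_2, either way round below 0.2 rad)) and ((horizontal distance between pack_1 and bay_0 below 0.013 m and z of pack_1 in the frame of bay_0 between -0.006 and 0.006 m and angle between the y axis of pack_1 and the x axis of bay_0, either way round below 0.2 rad) or (horizontal distance between pack_1 and bay_1 below 0.013 m and z of pack_1 in the frame of bay_1 between -0.006 and 0.006 m and angle between the y axis of pack_1 and the x axis of bay_1, either way round below 0.2 rad) or (horizontal distance between pack_1 and bay_2 below 0.013 m and z of pack_1 in the frame of bay_2 between -0.006 and 0.006 m and angle between the y axis of pack_1 and the x axis of bay_2, either way round below 0.2 rad)) and ((horizontal distance between pack_2 and bay_0 below 0.013 m and z of pack_2 in the frame of bay_0 between -0.006 and 0.006 m and angle between the y axis of pack_2 and the x axis of bay_0, either way round below 0.2 rad) or (horizontal distance between pack_2 and bay_1 below 0.013 m and z of pack_2 in the frame of bay_1 between -0.006 and 0.006 m and angle between the y axis of pack_2 and the x axis of bay_1, either way round below 0.2 rad) or (horizontal distance between pack_2 and bay_2 below 0.013 m and z of pack_2 in the frame of bay_2 between -0.006 and 0.006 m and angle between the y axis of pack_2 and the x axis of bay_2, either way round below 0.2 rad)) and value of joint rack_door below 0.012 rad), for 0.3 s.
5. the isolator is turned back to on (value of joint isolator below 0.12 rad), for 0.2 s.
At the end, for the whole second after the job is handed in: Every pack lies flat in a bay of its own (within 13 mm of the bay's centre, 6 mm in height, its length within 0.2 rad of square to the door) and at rest, the door is shut (under 0.012 rad) and the isolator on (under 0.12 rad) (all of step 4 and linear speed of each of pack_0, pack_1, pack_2 below 0.02 m/s and value of joint isolator below 0.12 rad); the robot touches nothing.
It fails at once if the bottle, yellow tape roll or stripper is shifted more than 3 cm or the bottle is tipped (distance of any of bottle, tape, stripper from where it was at the start of the episode above 0.03 m or angle between bottle's own z axis and vertical above 0.5 rad).
Of pack_0, pack_1, pack_2 only 2 to 3 are there at a start; the rules pass over those that are not, and their reading is None.
At some moment in a run one of pack_0, pack_1, pack_2 may be knocked a few centimetres aside while the robot is not near it.
Once in a run the grip may slacken for a moment while it holds something.
It also fails if it takes over 210 s, if anything falls off the work surface, if the arm or the gripper's body presses on something with over 40 N, if the wrist force passes 120 N, or if a joint passes its speed limit or range.

## Working session

There is one attempt and no reset: what is moved stays moved. The work goes in short steps, Python scripts to look and compute and a tool call to move; the robot and the scene stay as the last step left them, time stands still between calls to the robot, and variables do not carry over. Pictures are saved under pics/ and viewed, at most 14 in all, crops included, and the job is handed in when it is done.

```bash
ls; mkdir -p pics; cat > h.py <<'E'
import numpy as np, cv2
from plant import arm, eyes, workorder, telemetry
def snap(n,save=None):
    s=eyes.snapshot(n)
    if save: cv2.imwrite('pics/'+save+'.png',s['frame'][:,:,::-1])
    return s
def ray(s,uv):
    K=np.array(s['camera_matrix']);k1=s['k1']
    x=(uv[0]-K[0,2])/K[0,0];y=(uv[1]-K[1,2])/K[1,1]
    rd=np.hypot(x,y);r=rd
    for _ in range(30): r=rd/(1+k1*r*r)
    f=r/rd if rd>0 else 1
    R=cv2.Rodrigues(np.array(s['rvec'],float))[0];t=np.array(s['tvec'],float).ravel()
    d=R.T@np.array([x*f,y*f,1.]);return -R.T@t,d/np.linalg.norm(d)
def plane(s,uv,z):
    c,d=ray(s,uv);return c+d*(z-c[2])/d[2]
def proj(s,P):
    K=np.array(s['camera_matrix']);R=cv2.Rodrigues(np.array(s['rvec'],float))[0]
    p=R@np.array(P,float)+np.array(s['tvec'],float).ravel();a=p[:2]/p[2];a=a*(1+s['k1']*(a@a))
    return K[0,0]*a[0]+K[0,2],K[1,1]*a[1]+K[1,2]
def tri(s1,uv1,s2,uv2):
    c1,d1=ray(s1,uv1);c2,d2=ray(s2,uv2)
    A=np.stack([d1,-d2],1);l=np.linalg.lstsq(A,c2-c1,rcond=None)[0]
    p,q=c1+l[0]*d1,c2+l[1]*d2;return (p+q)/2,np.linalg.norm(p-q)
E
python3 - <<'E'
from h import *
for n in('side','top','wrist'):
    s=snap(n,n+'0');c,d=ray(s,(280,210));print(n,c.round(3),d.round(3),s['k1'],s['camera_matrix'][0][0])
st=telemetry.read_state();print(arm.grasp_offset,st['clock'],np.array(st['orientation']).round(3),st['position'])
E
```

```text
pics
plant.py
side [0.555 1.124 0.845] [-0.018 -0.864 -0.504] 0.013253013436929521 503.30521559864724
top [ 0.359 -0.031  1.223] [ 0.151 -0.016 -0.988] -0.10711779759239656 409.41889174741556
wrist [ 0.22  -0.482  0.374] [-0.295 -0.094 -0.951] -0.015683543763367957 365.36492269783344
0.1547 0.15 [[ 0.96   0.28  -0.   ]
 [ 0.28  -0.96   0.001]
 [ 0.    -0.001 -1.   ]] [ 0.14700588 -0.50398103  0.40405407]
```

View pics/top0.png

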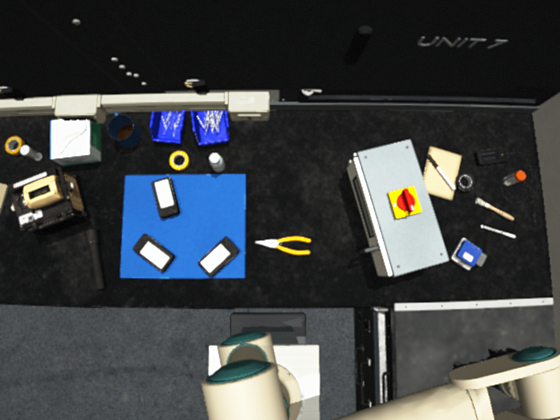

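View pics/side0.png

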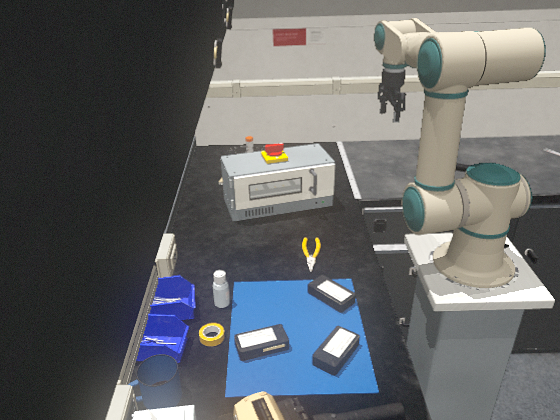

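The top view shows three packs on the mat, with labels near (165,197), (154,253) and (218,258). The cabinet roof corners are near (355,160), (410,142), (448,262) and (387,277), with the red grip at (405,202). In the side view the packs are near (262,342), (332,292) and (336,347), the door handle bar is at (314,182), and the red grip is at (274,150).

```bash
cat > meas.py <<'E'
from h import *
def blobs(m,lo,hi=1e9):
    cs=cv2.findContours(m.astype(np.uint8),cv2.RETR_EXTERNAL,cv2.CHAIN_APPROX_NONE)[0]
    return [c for c in cs if lo<cv2.contourArea(c)<hi]
def cen(c): m=cv2.moments(c);return np.array([m['m10']/m['m00'],m['m01']/m['m00']])
def hsv(s): return cv2.cvtColor(s['frame'],cv2.COLOR_RGB2HSV).astype(int)
def bluehull(s):
    h=hsv(s);m=(abs(h[...,0]-107)<10)&(h[...,1]>150)&(h[...,2]>60)
    c=max(blobs(m,500),key=cv2.contourArea);o=np.zeros(m.shape,np.uint8);cv2.fillPoly(o,[cv2.convexHull(c)],1);return o>0,m
def labels(s):
    hull,b=bluehull(s);h=hsv(s)
    m=hull&(h[...,2]>140)&(h[...,1]<70)
    return blobs(m,60,3000)
def rect(s,c,z):
    P=np.array([plane(s,p,z)[:2] for p in c.reshape(-1,2)],np.float32)*1000
    (x,y),(w,l),a=cv2.minAreaRect(P)
    if w>l: w,l,a=l,w,a+90
    return np.array([x,y])/1000,(w,l),(a+90)%180   # a: direction of length, deg
E
python3 - <<'E'
from meas import *
t,s=snap('top'),snap('side')
lt,ls=labels(t),labels(s)
for c in lt:
    print('label',cen(c).round(1),*[np.round(v,3) for v in rect(t,c,.032)])
    r=[(tri(t,cen(c),s,cen(d)),cen(d)) for d in ls];r=min(r,key=lambda v:v[0][1]);print('  tri',r[0][0].round(4),round(r[0][1],4),r[1].round(0))
# bodies (black) in top: hull minus blue
hull,b=bluehull(t)
for c in blobs(cv2.morphologyEx((hull&~b).astype(np.uint8),cv2.MORPH_OPEN,np.ones((3,3))),300,6000):print('body',*[np.round(v,3) for v in rect(t,c,.032)])
def red(s):
    h=hsv(s);return max(blobs(((h[...,0]<6)|(h[...,0]>174))&(h[...,1]>150)&(h[...,2]>90)&(np.arange(560)>200)&(np.arange(420)[:,None]>100),20),key=cv2.contourArea)
ct,cs=red(t),red(s);print('red',cen(ct),cen(cs),cv2.boundingRect(ct),cv2.boundingRect(cs),tri(t,cen(ct),s,cen(cs)))
def yel(s):
    h=hsv(s);return [c for c in blobs((abs(h[...,0]-27)<7)&(h[...,1]>150)&(h[...,2]>110),15) ]
for n,q in(('t',t),('s',s)):
    for c in yel(q):print(n,'yel',cen(c).round(1),cv2.contourArea(c),rect(q,c,.181 if n=='t' else 0))
cv2.imwrite('pics/ct.png',cv2.resize(t['frame'][120:300,330:470,::-1],None,fx=3.3,fy=3.3,interpolation=2))
cv2.imwrite('pics/cs.png',cv2.resize(s['frame'][130:230,200:350,::-1],None,fx=5,fy=5,interpolation=2))
E
```

```text
label [214.7 257.8] [0.401 0.14 ] [43.349 83.215] 134.934Traceback (most recent call last):
  File "<stdin>", line 6, in <module>
ValueError: min() iterable argument is empty
```

```bash
python3 - <<'E'
from meas import *
t,s=snap('top'),snap('side')
for n,q,pts in(('t',t,[(165,197),(154,253),(218,258),(135,190),(200,190),(200,265),(165,212)]),('s',s,[(262,342),(332,292),(336,347),(250,380),(290,300),(350,380)])):
    h=hsv(q);b=bluehull(q)
    print(n,[h[v,u].tolist() for u,v in pts],b[0].sum(),b[1].sum())
E
```

```text
t [[90, 1, 253], [90, 1, 253], [90, 1, 253], [107, 200, 214], [106, 202, 225], [117, 57, 49], [24, 25, 52]] 13317 11139
s [[0, 0, 255], [0, 0, 255], [0, 0, 255], [106, 137, 208], [105, 151, 210], [105, 157, 211]] 3707 6156
```

```bash
sed -i 's/h\[...,1\]>150)&(h\[...,2\]>60)/h[...,1]>100)\&(h[...,2]>60)/' meas.py
python3 - <<'E'
from meas import *
t,s=snap('top'),snap('side')
lt,ls=labels(t),labels(s)
for c in lt:
    print('label',cen(c).round(1),*[np.round(v,3) for v in rect(t,c,.032)])
    r=[(tri(t,cen(c),s,cen(d)),cen(d)) for d in ls];r=min(r,key=lambda v:v[0][1]);print('  tri',r[0][0].round(4),round(r[0][1],4),r[1].round(0))
hull,b=bluehull(t)
for c in blobs(cv2.morphologyEx((hull&~b).astype(np.uint8),cv2.MORPH_OPEN,np.ones((3,3))),300,6000):print('body',*[np.round(v,3) for v in rect(t,c,.032)])
def red(s):
    h=hsv(s);return max(blobs(((h[...,0]<6)|(h[...,0]>174))&(h[...,1]>150)&(h[...,2]>90)&(np.arange(560)>200)&(np.arange(420)[:,None]>100),20),key=cv2.contourArea)
ct,cs=red(t),red(s);print('red',cen(ct),cen(cs),cv2.boundingRect(ct),cv2.boundingRect(cs),tri(t,cen(ct),s,cen(cs)))
def yel(s):
    h=hsv(s);return [c for c in blobs((abs(h[...,0]-27)<7)&(h[...,1]>150)&(h[...,2]>110),15) ]
for n,q in(('t',t),('s',s)):
    for c in yel(q):print(n,'yel',cen(c).round(1),cv2.contourArea(c),rect(q,c,.181 if n=='t' else 0))
cv2.imwrite('pics/ct.png',cv2.resize(t['frame'][120:300,330:470,::-1],None,fx=3.3,fy=3.3,interpolation=2))
cv2.imwrite('pics/cs.png',cv2.resize(s['frame'][130:230,200:350,::-1],None,fx=5,fy=5,interpolation=2))
E
```

```text
label [214.7 257.8] [0.401 0.14 ] [43.349 83.215] 134.934
  tri [0.4041 0.14   0.028 ] 0.005 [333. 292.]
label [154.3 254.7] [0.411 0.318] [43.85  84.059] 54.264
  tri [0.4124 0.3167 0.033 ] 0.0034 [339. 342.]
label [163.8 193.1] [0.594 0.296] [43.825 83.77 ] 15.96
  tri [0.5947 0.295  0.0337] 0.0031 [256. 337.]
body [0.405 0.129] [ 61.058 111.938] 131.691
body [0.418 0.32 ] [ 60.557 116.68 ] 52.03
body [0.58  0.291] [ 59.815 117.756] 16.278
red [405.31313131 200.71632997] [272.41843972 144.96453901] (398, 190, 16, 21) (265, 144, 18, 6) (array([ 0.53939237, -0.3657555 ,  0.21519322]), np.float64(0.011702603072673063))
t yel [293.1 250.5] 112.0 (array([ 0.4135405 , -0.07964426]), (15.21546459197998, 82.9542007446289), 79.72948455810547)
t yel [294.4 238.7] 108.5 (array([ 0.44341113, -0.08314866]), (14.66327953338623, 81.6003646850586), 87.46727752685547)
t yel [402.9 202.9] 345.0 (array([ 0.53547278, -0.37312589]), (72.9561538696289, 73.44137573242188), 103.6160135269165)
t yel [178.6 159.9] 292.5 (array([0.65398608, 0.21848505]), (52.48149490356445, 53.045860290527344), 46.277339935302734)
t yel [ 13.  144.5] 209.0 (array([0.70674902, 0.69369922]), (49.46778106689453, 50.25288391113281), 88.42801666259766)
s yel [211.  331.3] 298.5 (array([0.70580719, 0.23669768]), (56.780517578125, 57.54000473022461), 177.5944061279297)
s yel [316.8 247. ] 60.0 (array([ 0.42312933, -0.1034079 ]), (17.61406707763672, 94.98059844970703), 80.9810562133789)
s yel [304.7 246.8] 60.0 (array([ 0.45956165, -0.10831636]), (15.668902397155762, 99.67119598388672), 89.9697036743164)
s yel [274.2 157.6] 138.5 (array([ 0.53487537, -0.76806427]), (94.92757415771484, 116.41928100585938), 103.63986110687256)
```

View pics/ct.png

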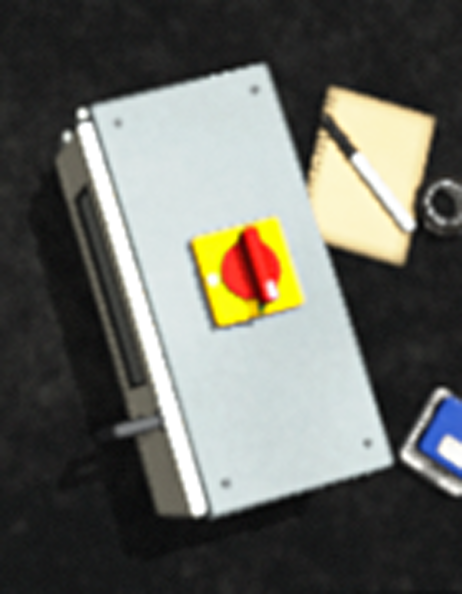

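View pics/cs.png

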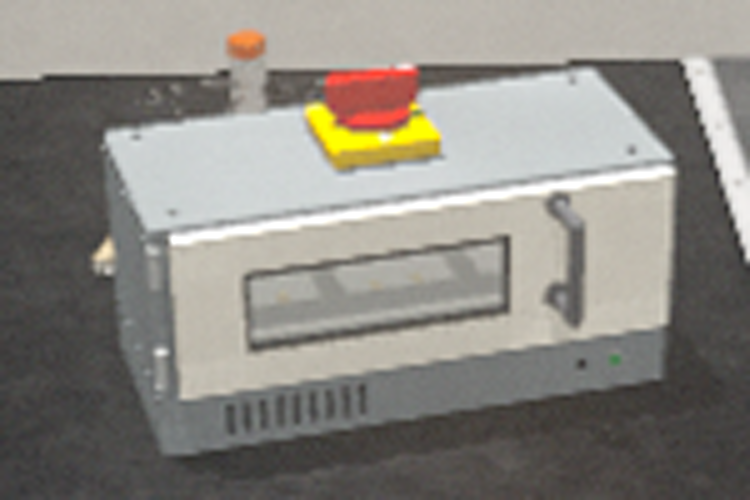

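```bash
python3 - <<'E'
from meas import *
t,s=snap('top'),snap('side')
T=[np.array(p)/3.3+[330,120] for p in[(94,105),(267,65),(393,465),(208,515)]]
S=[np.array(p)/5.+[200,130] for p in[(168,234),(105,130),(595,70),(675,167)]]
C=[]
for a,b in zip(T,S):
    p,e=tri(t,a,s,b);C.append(plane(t,a,.165));print(p.round(3),round(e,4),C[-1].round(3),plane(s,b,.165).round(3))
C=np.array(C)[:,:2];L=lambda i,j:(np.linalg.norm(C[i]-C[j]).round(3),np.degrees(np.arctan2(*(C[i]-C[j])[::-1])).round(2))
print('far',L(1,0),'near',L(2,3),'front',L(0,3),'back',L(1,2))
p,e=tri(t,np.array([118,432])/3.3+[330,120],s,np.array([577,212])/5+[200,130]);print('handle',p,e)
# Fit cabinet pose (least-squares of 4 corners)
M=np.array([[7,10],[162,10],[162,-334],[7,-334]])/1000
A,B=M-M.mean(0),C-C.mean(0);U,_,V=np.linalg.svd(A.T@B);R=(U@V).T;o=C.mean(0)-R@M.mean(0)
print('yaw',np.arctan2(R[1,0],R[0,0]),'origin',o,'resid',(C-(M@R.T+o)).round(4).tolist())
print('handle pred',o+R@[-.042,-.25])
print('housing center on roof', (R.T@(np.array([.5355,-.3731])-o)).round(3))
h=hsv(t);c=max(blobs(((h[...,0]<6)|(h[...,0]>174))&(h[...,1]>150)&(h[...,2]>90)&(np.arange(560)>380)&(np.arange(560)<430)&(np.arange(420)[:,None]>150),20),key=cv2.contourArea)
print('red rect z.19',rect(t,c,.19))
E
```

```text
[ 0.672 -0.262  0.162] 0.011 [ 0.677 -0.262  0.165] [ 0.666 -0.251  0.165]
[ 0.714 -0.409  0.164] 0.0037 [ 0.712 -0.409  0.165] [ 0.715 -0.408  0.165]
[ 0.383 -0.492  0.162] 0.0022 [ 0.381 -0.49   0.165] [ 0.384 -0.485  0.165]
[ 0.346 -0.34   0.158] 0.0016 [ 0.345 -0.338  0.165] [ 0.349 -0.325  0.165]
far (np.float64(0.151), np.float64(-76.76)) near (np.float64(0.156), np.float64(-76.7)) front (np.float64(0.34), np.float64(12.98)) back (np.float64(0.34), np.float64(13.89))
handle [ 0.41356429 -0.27041442  0.161922  ] 0.004697217505549572
yaw -1.3368092203696968 origin [ 0.66678845 -0.25488891] resid [[-0.0012, -0.0023], [-0.0026, 0.0015], [0.0019, -0.0003], [0.0019, 0.0011]]
handle pred [ 0.413863   -0.27199788]
housing center on roof [ 0.085 -0.155]
red rect z.19 (array([ 0.54022827, -0.37385168]), (39.79167938232422, 52.47470474243164), 176.25225830078125)
```

Grip, roof and handle agree with the given sizes: roof corners triangulate to z≈0.162 and the handle is within 2 mm of its prediction. Now moving over the isolator.

Units first: shifts go in shares of 50 mm and turns go in shares of 2 rad. So 0.037 m is 0.74, 0.03 m is 0.6.

```bash
cat >> h.py <<'E'
def to(x,y,z,ydir=None,g=True):
    """tool-frame delta to bring grasp point (or TCP) to x,y,z (fingers down), and turn about tool z so tool y points to ydir (rad, mod pi)"""
    st=telemetry.read_state();p=np.array(st['position']);R=np.array(st['orientation'])
    if g: p=p+R[:,2]*arm.grasp_offset
    d=R.T@(np.array([x,y,z])-p)
    a=np.arctan2(R[1,1],R[0,1]);r=0 if ydir is None else -((ydir-a+np.pi/2)%np.pi-np.pi/2)
    tilt=R.T@np.cross(R[:,2],[0,0,-1.])
    print('delta',d.round(4),'rz',round(r,4),'tilt',tilt[:2].round(4),'grasp/tcp',p.round(4),'ydir',round(a,3),'F',np.round(st['contact_force'],1),'gap',round(st['finger_gap'],4),'gf',np.round(st['grip_force'],1),'t',round(st['clock'],2),'j',np.round(st['joints'],2))
E
```

>>> creep_tool(
  segments=[0.74, -0.03, -0.09, 0, 0, 0, 0.085, 0.74, -0.03, -0.09, 0, 0, 0, 0.085, 0.74, -0.03, -0.09, 0, 0, 0, 0.085, 0.74, -0.03, -0.09, 0, 0, 0, 0.085, 0.74, -0.03, -0.09, 0, 0, 0, 0.085, 0.74, -0.03, -0.09, 0, 0, 0, 0.085, 0.74, -0.03, -0.09, 0, 0, 0, 0.085, 0.74, -0.03, -0.09, 0, 0, 0, 0.085, 0.74, -0.03, -0.09, 0, 0, 0, 0.085, 0.6, -0.03, -0.09, 0, 0, 0, 0.085, 0, 0, 0, 0, 0, 0, 0.085, 0, 0, 0, 0, 0, 0, 0.085],
)

```text
clock: 1.75
position: [0.4917, -0.3878, 0.4493]
orientation: [[0.96, 0.281, -0.001], [0.281, -0.96, 0.0], [-0.001, -0.0, -1.0]]
contact_force: [-0.1, 0.6, -0.0]
finger_gap: 0.0852
grip_force: 0.0
```

```bash
python3 - <<'E'
from h import *
to(.5355,-.373,.207,-1.337);snap('wrist','w1')
E
```

```text
delta [ 0.0464 -0.0018  0.0876] rz 0.051 tilt [-0.0002  0.0006] grasp/tcp [ 0.4916 -0.3878  0.2946] ydir -1.286 F [-0.1  0.6 -0. ] gap 0.0852 gf 0.0 t 1.75 j [-0.73  0.34  0.99 -0.    1.82  0.56]
```

View pics/w1.png

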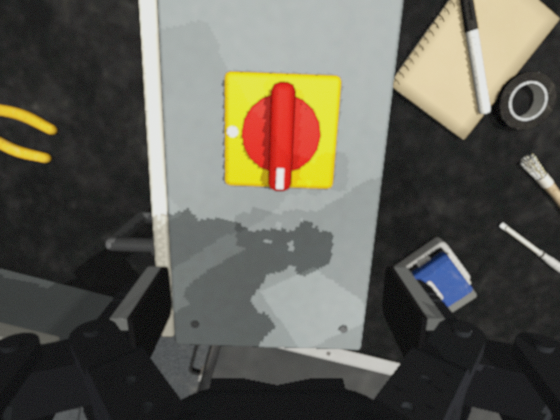

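The wrist view shows the grip bar running from (283,85) to (280,188) on the yellow housing, corners about (226,72) to (340,188). The door handle stand-off is at (110–153,244) and the near roof edge is at y≈347.

```bash
python3 - <<'E'
from meas import *
w=snap('wrist');h=hsv(w)
y=(abs(h[...,0]-27)<8)&(h[...,1]>130)&(h[...,2]>90);r=((h[...,0]<6)|(h[...,0]>174))&(h[...,1]>130)&(h[...,2]>80)
roi=(np.arange(560)>200)&(np.arange(560)<360)&(np.arange(420)[:,None]<210)
c=cv2.convexHull(np.vstack(blobs((y|r)&roi,50)));print('housing',rect(w,c,.181))
c=max(blobs(y&roi,50),key=cv2.contourArea);print('yellow',rect(w,cv2.convexHull(c),.181))
a,b=plane(w,(283,85),.2145),plane(w,(280.5,188),.2145);print('bar ends',a,b,np.linalg.norm(a-b),(a+b)/2,np.arctan2(*(a-b)[1::-1]))
# roof corners near
for p in((179,347),(361,348),(158,0),(404,0)):print(p,plane(w,p,.165).round(4))
# height from two views
t=snap('top');ht=hsv(t)
cy=cen(cv2.convexHull(np.vstack(blobs((abs(ht[...,0]-27)<8)&(ht[...,1]>130)&(ht[...,2]>90)&(np.arange(560)>380)&(np.arange(560)<430)&(np.arange(420)[:,None]>150),50))))
print('top',cy,plane(t,cy,.181),'tri',tri(t,cy,w,cen(cv2.convexHull(c))))
E
```

```text
housing (array([ 0.53978333, -0.37496509]), (72.23998260498047, 73.92891693115234), 14.198452949523926)
yellow (array([ 0.5406377 , -0.37474896]), (72.16644287109375, 72.23998260498047), 104.19845199584961)
bar ends [ 0.56763887 -0.36821294  0.2145    ] [ 0.51285471 -0.38297992  0.2145    ] 0.05673946584509391 [ 0.54024679 -0.37559643  0.2145    ] 0.2632907364187605
(179, 347) [ 0.3463 -0.3448  0.165 ]
(361, 348) [ 0.3878 -0.4901  0.165 ]
(158, 0) [ 0.5955 -0.2793  0.165 ]
(404, 0) [ 0.6386 -0.4268  0.165 ]
top [403.45806452 201.40477897] [ 0.53762242 -0.37108285  0.181     ] tri (array([ 0.54073433, -0.37528913,  0.16636741]), np.float64(0.0016416762890105836))
```

```bash
python3 - <<'E'
from h import *
to(.540,-.375,.208,-1.32)
E
```

```text
delta [0.0514 0.0008 0.0869] rz 0.0317 tilt [0.     0.0003] grasp/tcp [ 0.4904 -0.3886  0.295 ] ydir -1.288 F [-0.1 -0.1 -0.3] gap 0.0851 gf 0.0 t 1.9 j [-0.73  0.34  0.99 -0.    1.82  0.56]
```

Converted, 0.026 m is 0.52, 0.0255 m is 0.51, 0.032 rad is 0.016.

>>> creep_tool(
  segments=[0.52, 0, 0.3, 0, 0, 0.016, 0.05, 0.51, 0.016, 0.36, 0, 0, 0, 0.05, 0, 0, 0.36, 0, 0, 0, 0.05, 0, 0, 0.36, 0, 0, 0, 0.05, 0, 0, 0.36, 0, 0, 0, 0.05, 0, 0, 0, 0, 0, 0, 0.05],
  grip_n=40,
)

```text
clock: 2.5
position: [0.5401, -0.3761, 0.3594]
orientation: [[0.969, 0.247, -0.004], [0.247, -0.969, 0.002], [-0.003, -0.003, -1.0]]
contact_force: [0.7, -3.3, -2.1]
finger_gap: 0.0498
grip_force: 1.2
```

```bash
python3 - <<'E'
from h import *
to(.540,-.375,.208,-1.32)
E
```

```text
delta [ 0.0007 -0.0007 -0.0033] rz -0.0009 tilt [-0.0025  0.0034] grasp/tcp [ 0.5395 -0.3758  0.2047] ydir -1.321 F [ 0.7 -3.3 -2.1] gap 0.0498 gf 1.2 t 2.5 j [-0.66  0.45  1.02 -0.    1.67  0.66]
```

>>> creep_tool(
  segments=[0, 0, 0, 0, 0, 0, 0.005, 0, 0, 0, 0, 0, 0, 0.005, 0, 0, 0, 0, 0, 0, 0.005, 0, 0, 0, 0, 0, 0, 0.005, 0, 0, 0, 0, 0, 0, 0.005],
  grip_n=40,
)

```text
clock: 3.0
position: [0.541, -0.3753, 0.3645]
orientation: [[0.969, 0.249, 0.002], [0.249, -0.969, -0.002], [0.001, 0.002, -1.0]]
contact_force: [-1.1, -2.2, 5.5]
finger_gap: 0.0131
grip_force: 40.9
```

```bash
python3 - <<'E'
from h import *
to(.540,-.375,.208,-1.32)
E
```

```text
delta [-0.0011 -0.0009  0.0018] rz 0.0006 tilt [ 0.0025 -0.0012] grasp/tcp [ 0.5413 -0.3756  0.2098] ydir -1.319 F [-1.1 -2.2  5.5] gap 0.0131 gf 40.9 t 3.0 j [-0.66  0.45  1.02 -0.    1.67  0.66]
```

Converted, 0.14 rad is 0.07.

>>> creep_tool(
  segments=[0, 0, 0, 0, 0, 0.07, 0.005, 0, 0, 0, 0, 0, 0.07, 0.005, 0, 0, 0, 0, 0, 0.07, 0.005, 0, 0, 0, 0, 0, 0.07, 0.005, 0, 0, 0, 0, 0, 0.07, 0.005, 0, 0, 0, 0, 0, 0.07, 0.005, 0, 0, 0, 0, 0, 0.07, 0.005, 0, 0, 0, 0, 0, 0.07, 0.005, 0, 0, 0, 0, 0, 0.07, 0.005, 0, 0, 0, 0, 0, 0.07, 0.005, 0, 0, 0, 0, 0, 0.07, 0.005, 0, 0, 0, 0, 0, 0.015, 0.005],
)

```text
clock: 4.2
position: [0.5399, -0.3771, 0.3645]
orientation: [[0.243, -0.97, -0.0], [-0.97, -0.243, -0.006], [0.006, 0.002, -1.0]]
contact_force: [-5.6, -11.5, 3.4]
finger_gap: 0.0132
grip_force: 40.6
```

>>> creep_tool(
  segments=[0, 0, 0, 0, 0, 0, 0.005, 0, 0, 0, 0, 0, 0, 0.05, 0, 0, 0, 0, 0, 0, 0.05, 0, 0, 0, 0, 0, 0, 0.05],
)

```text
clock: 4.6
position: [0.5414, -0.3748, 0.3624]
orientation: [[0.251, -0.968, -0.0], [-0.968, -0.251, 0.001], [-0.001, 0.0, -1.0]]
contact_force: [0.0, 0.0, 0.9]
finger_gap: 0.05
grip_force: 0.0
```

```bash
python3 - <<'E'
from h import *
to(.540,-.375,.208,-2.891)
E
```

```text
delta [ 0.      0.0014 -0.0003] rz 0.0026 tilt [0.0001 0.0007] grasp/tcp [ 0.5413 -0.3746  0.2077] ydir -2.888 F [0.  0.  0.9] gap 0.05 gf 0.0 t 4.6 j [-0.66  0.45  1.02  0.    1.67  2.23]
```

Converted, -0.03 m is -0.6, -0.026 m is -0.52.

>>> creep_tool(
  segments=[0, 0, -0.6, 0, 0, 0, 0.05, 0, 0, -0.6, 0, 0, 0, 0.05, -0.52, 0.38, 0, 0, 0, 0, 0.05, -0.52, 0.38, 0, 0, 0, 0, 0.05, -0.52, 0.38, 0, 0, 0, 0, 0.05, -0.52, 0.38, 0, 0, 0, 0, 0.05, -0.52, 0.38, 0, 0, 0, 0, 0.05, 0, 0, 0, 0, 0, 0, 0.05],
)

```text
clock: 5.4
position: [0.415, -0.2709, 0.4229]
orientation: [[0.251, -0.968, -0.0], [-0.968, -0.251, 0.001], [-0.001, 0.0, -1.0]]
contact_force: [-0.4, 0.3, -0.2]
finger_gap: 0.0505
grip_force: 0.0
```

>>> creep_tool(
  segments=[0, 0, 0, 0, 0, -0.075, 0.05, 0, 0, 0, 0, 0, -0.075, 0.05, 0, 0, 0, 0, 0, -0.075, 0.05, 0, 0, 0, 0, 0, -0.075, 0.05, 0, 0, 0, 0, 0, -0.075, 0.05, 0, 0, 0, 0, 0, -0.075, 0.05, 0, 0, 0, 0, 0, -0.075, 0.05, 0, 0, 0, 0, 0, -0.075, 0.05, 0, 0, 0, 0, 0, -0.075, 0.05, 0, 0, 0, 0, 0, -0.075, 0.05, 0, 0, 0, 0, 0, -0.075, 0.05],
)

```text
clock: 6.5
position: [0.4173, -0.2731, 0.4226]
orientation: [[0.943, 0.332, 0.0], [0.332, -0.943, 0.0], [0.0, -0.0, -1.0]]
contact_force: [0.7, -0.3, -0.4]
finger_gap: 0.0506
grip_force: 0.0
```

>>> creep_tool(
  segments=[0, 0, 0, 0, 0, -0.075, 0.05, 0, 0, 0, 0, 0, -0.075, 0.05, 0, 0, 0, 0, 0, -0.075, 0.05, 0, 0, 0, 0, 0, -0.075, 0.05, 0, 0, 0, 0, 0, -0.075, 0.05, 0, 0, 0, 0, 0, -0.075, 0.05, 0, 0, 0, 0, 0, -0.075, 0.05, 0, 0, 0, 0, 0, -0.075, 0.05, 0, 0, 0, 0, 0, -0.075, 0.05, 0, 0, 0, 0, 0, -0.07, 0.05, 0, 0, 0, 0, 0, 0, 0.05],
)

```text
clock: 7.6
position: [0.4172, -0.2731, 0.4226]
orientation: [[-0.25, 0.968, 0.0], [0.968, 0.25, 0.0], [0.0, 0.0, -1.0]]
contact_force: [-0.3, 0.4, -0.8]
finger_gap: 0.0503
grip_force: 0.0
```

```bash
python3 - <<'E'
from h import *
to(.417,-.274,.135,.25);snap('wrist','w2');snap('top','t2')
E
```

```text
delta [-0.0009 -0.0005  0.1329] rz 0.0026 tilt [ 0.0002 -0.0001] grasp/tcp [ 0.4172 -0.273   0.2679] ydir 0.253 F [-0.3  0.4 -0.8] gap 0.0503 gf 0.0 t 7.6 j [-0.65 -0.03  1.44  0.    1.72 -0.91]
```

View pics/w2.png

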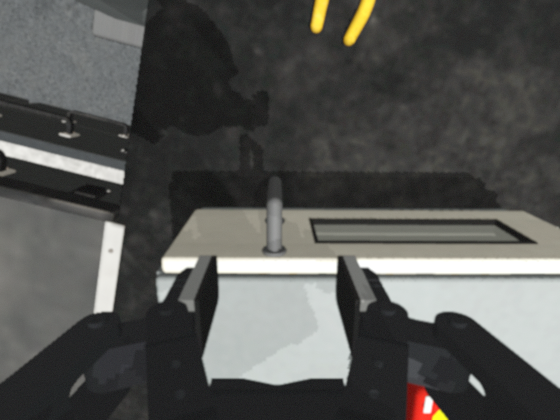

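Wrist view: the handle's stand-off runs from the door at (275,250) to the bar's top at about (275,187), roughly centred between the fingers. The door panel is below it, and the isolator has turned away from on.

```bash
python3 - <<'E'
from meas import *
w=snap('wrist');t=snap('top')
h=hsv(w);print(h[176:190,275,2],h[225,262:288,2])
for p,z in(((275,185),.15),((275,250),.15),((275,267),.161),((158,272),.161)):print(p,plane(w,p,z).round(4))
o=np.array([.6695,-.2527]);a=-1.32;R=np.array([[np.cos(a),-np.sin(a)],[np.sin(a),np.cos(a)]])
for q in((-.042,-.25),(-.006,-.25),(-.006,-.33)):P=o+R@q;print(q,P.round(4),proj(w,[*P,.15]),proj(w,[*P,.161]))
to(.417,-.274,.135,.25)
r=((h[...,0]<6)|(h[...,0]>174))&(h[...,1]>130)&(h[...,2]>80)
ht=hsv(t);r=((ht[...,0]<6)|(ht[...,0]>174))&(ht[...,1]>150)&(ht[...,2]>90)&(np.arange(560)>380)&(np.arange(560)<430)&(np.arange(420)[:,None]>150)
for c in blobs(r,10):print('red',cen(c),cv2.boundingRect(c))
cv2.imwrite('pics/x.png',cv2.resize(np.hstack([t['frame'][150:300,330:460,::-1],w['frame'][160:310,200:330,::-1]]),None,fx=3,fy=3,interpolation=2))
E
```

```text
[48 55 60 59 61 62 61 61 63 61 61 61 61 58] [143 141 142 139 124 110 107 119 130 138 145 153 157 158 156 153 146 141
 130 120 123 135 140 144 143 142]
(275, 185) [ 0.4136 -0.2589  0.15  ]
(275, 250) [ 0.4254 -0.3057  0.15  ]
(275, 267) [ 0.4274 -0.3134  0.161 ]
(158, 272) [ 0.3486 -0.3375  0.161 ]
(-0.042, -0.25) [ 0.4169 -0.2741] (np.float64(274.2259134381407), np.float64(206.70895058583335)) (np.float64(274.0986560084447), np.float64(211.66693898689124))
(-0.006, -0.25) [ 0.4258 -0.3089] (np.float64(274.47716380116015), np.float64(254.15821502278686)) (np.float64(274.3657684307788), np.float64(260.8727028379344))
(-0.006, -0.33) [ 0.3483 -0.3288] (np.float64(164.17227755491882), np.float64(254.33690192282785)) (np.float64(159.5149656974468), np.float64(261.04049925360493))
delta [-1.00e-03 -1.00e-04  1.33e-01] rz -0.0016 tilt [0. 0.] grasp/tcp [ 0.4169 -0.273   0.268 ] ydir 0.248 F [ 0.7  0.3 -0. ] gap 0.0498 gf 0.0 t 7.8 j [-0.65 -0.03  1.45  0.    1.72 -0.9 ]
red [410.54133333 197.43733333] (399, 193, 21, 12)
```

View pics/x.png

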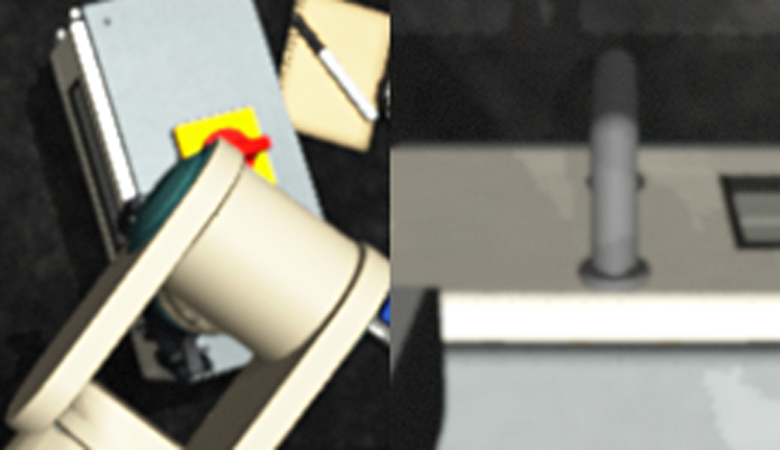

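Red bar now lies along the cabinet's x (top view crop), so the isolator is off. The handle axis in the right crop matches the prediction within about 1 mm (bar top outer edge at row 198). Descending on it.

Converted, 0.03 m is 0.6, 0.025 m is 0.5.

>>> creep_tool(
  segments=[0, 0, 0.6, 0, 0, 0, 0.05, 0, 0, 0.6, 0, 0, 0, 0.05, 0, 0, 0.6, 0, 0, 0, 0.05, 0, 0, 0.5, 0, 0, 0, 0.05, 0, 0, 0.32, 0, 0, 0, 0.05, 0, 0, 0, 0, 0, 0, 0.05],
)

```text
clock: 8.4
position: [0.4163, -0.2726, 0.2891]
orientation: [[-0.247, 0.969, -0.004], [0.969, 0.247, 0.003], [0.004, -0.003, -1.0]]
contact_force: [0.8, -0.5, -0.2]
finger_gap: 0.0496
grip_force: 0.0
```

>>> creep_tool(
  segments=[0, 0, 0, 0, 0, 0, 0, 0, 0, 0, 0, 0, 0, 0, 0, 0, 0, 0, 0, 0, 0, 0, 0, 0, 0, 0, 0, 0, 0, 0, 0, 0, 0, 0, 0],
  grip_n=60,
)

```text
clock: 8.9
position: [0.4159, -0.2736, 0.2932]
orientation: [[-0.247, 0.969, -0.003], [0.969, 0.247, -0.002], [-0.001, -0.003, -1.0]]
contact_force: [-11.4, -0.9, 6.6]
finger_gap: 0.0095
grip_force: 58.9
```

```bash
python3 - <<'E'
from h import *
to(.417,-.273,.137,.25)
E
```

```text
delta [0.0005 0.0017 0.0015] rz -0.0004 tilt [-0.0029  0.0013] grasp/tcp [ 0.4155 -0.2739  0.1385] ydir 0.25 F [-11.4  -0.9   6.6] gap 0.0095 gf 58.9 t 8.9 j [-0.66  0.04  1.64 -0.    1.46 -0.9 ]
```

Converted, 0.02 m is 0.4, 0.01 m is 0.2, 0.08 rad is 0.04.

>>> creep_tool(
  segments=[0.2, 0.038, 0, 0, 0, 0.02, 0, 0.2, 0.038, 0, 0, 0, 0.02, 0, 0.2, 0.038, 0, 0, 0, 0.02, 0, 0.4, 0.084, 0, 0, 0, 0.04, 0, 0.4, 0.084, 0, 0, 0, 0.04, 0, 0.4, 0.084, 0, 0, 0, 0.04, 0, 0, 0, 0, 0, 0, 0, 0],
)

```text
clock: 9.6
position: [0.4254, -0.1804, 0.2933]
orientation: [[0.11, 0.994, -0.001], [0.994, -0.11, 0.0], [0.0, -0.001, -1.0]]
contact_force: [-9.6, 2.5, 6.0]
finger_gap: 0.0094
grip_force: 60.1
```

```bash
python3 - <<'E'
from h import *
to(.417,-.273,.137,.25-.36)
o=np.array([.6695,-.2527]);p=np.array(telemetry.read_state()['position'])[:2]-o;print(np.linalg.norm(p),np.arctan2(*p[::-1]))
E
```

```text
delta [-0.093   0.002   0.0015] rz -0.0001 tilt [-0.0011 -0.0002] grasp/tcp [ 0.4252 -0.1803  0.1386] ydir -0.11 F [-9.6  2.5  6. ] gap 0.0094 gf 60.1 t 9.6 j [-0.48 -0.06  1.74 -0.    1.47 -0.37]
0.25462003677737427 2.853675946983979
```

Converted, 0.0296 m is 0.592, 0.0068 m is 0.136, 0.12 rad is 0.06.

>>> creep_tool(
  segments=[0.592, 0.136, 0, 0, 0, 0.06, 0, 0.592, 0.136, 0, 0, 0, 0.06, 0, 0.592, 0.136, 0, 0, 0, 0.06, 0, 0.592, 0.136, 0, 0, 0, 0.06, 0, 0.592, 0.136, 0, 0, 0, 0.06, 0, 0, 0, 0, 0, 0, 0, 0],
)

```text
clock: 10.2
position: [0.5089, -0.0548, 0.2933]
orientation: [[0.653, 0.758, 0.005], [0.758, -0.653, -0.001], [0.002, 0.005, -1.0]]
contact_force: [1.1, -1.7, 2.8]
finger_gap: 0.0093
grip_force: 61.8
```

>>> creep_tool(
  segments=[0.592, 0.136, 0, 0, 0, 0.06, 0, 0.592, 0.136, 0, 0, 0, 0.06, 0, 0.592, 0.136, 0, 0, 0, 0.06, 0, 0.592, 0.136, 0, 0, 0, 0.06, 0, 0.592, 0.136, 0, 0, 0, 0.06, 0, 0, 0, 0, 0, 0, 0, 0],
)

```text
clock: 10.8
position: [0.6475, 0.0002, 0.2933]
orientation: [[0.967, 0.254, 0.005], [0.254, -0.967, -0.003], [0.004, 0.004, -1.0]]
contact_force: [0.6, -6.6, 4.4]
finger_gap: 0.0094
grip_force: 61.8
```

```bash
python3 - <<'E'
from h import *
to(.417,-.273,.137,.25-1.56)
o=np.array([.6695,-.2527]);p=np.array(telemetry.read_state()['position'])[:2]-o;print(np.linalg.norm(p),np.arctan2(*p[::-1]))
E
```

```text
delta [-0.293   0.205   0.0013] rz -0.0039 tilt [ 0.0042 -0.004 ] grasp/tcp [ 6.483e-01 -2.000e-04  1.386e-01] ydir -1.314 F [ 0.6 -6.6  4.4] gap 0.0094 gf 61.8 t 10.8 j [-0.06  0.45  1.16 -0.    1.53  1.26]
0.2538991383630165 1.6573657951933276
```

Converted, -0.04 m is -0.8, -0.03 m is -0.6.

>>> creep_tool(
  segments=[0, 0, 0, 0, 0, 0, 0.05, 0, 0, 0, 0, 0, 0, 0.05, 0, 0, 0, 0, 0, 0, 0.05, 0, 0, -0.6, 0, 0, 0, 0.085, 0, 0, -0.8, 0, 0, 0, 0.085, 0, 0, -0.8, 0, 0, 0, 0.085, 0, 0, -0.4, 0, 0, 0, 0.085],
)

```text
clock: 11.5
position: [0.6443, 0.0016, 0.4269]
orientation: [[0.966, 0.259, 0.006], [0.259, -0.966, -0.0], [0.006, 0.002, -1.0]]
contact_force: [0.0, 0.4, -0.0]
finger_gap: 0.0847
grip_force: 0.0
```

>>> creep_tool(
  segments=[-0.506, -0.482, 0, 0, 0, 0, 0.085, -0.506, -0.482, 0, 0, 0, 0, 0.085, -0.506, -0.482, 0, 0, 0, 0, 0.085, -0.506, -0.482, 0, 0, 0, 0, 0.085, -0.506, -0.482, 0, 0, 0, 0, 0.085, -0.506, -0.482, 0, 0, 0, 0, 0.085, -0.506, -0.482, 0, 0, 0, 0, 0.085, -0.506, -0.482, 0, 0, 0, 0, 0.085, 0, 0, 0, 0, 0, 0, 0.085],
)

```text
clock: 12.4
position: [0.3968, 0.1364, 0.4225]
orientation: [[0.965, 0.262, 0.001], [0.262, -0.965, 0.001], [0.002, -0.001, -1.0]]
contact_force: [-0.4, 0.4, 0.7]
finger_gap: 0.0848
grip_force: 0.0
```

```bash
python3 - <<'E'
from h import *
to(.405,.13,.02,None);t=snap('top','t3');w=snap('wrist','w3')
cv2.imwrite('pics/tw3.png',np.hstack([t['frame'][100:310,100:460,::-1],cv2.resize(w['frame'],(280,210))[...,::-1]]))
E
```

```text
delta [0.0055 0.0086 0.2478] rz 0 tilt [-0.0007 -0.0017] grasp/tcp [0.397  0.1366 0.2678] ydir -1.306 F [-0.4  0.4  0.7] gap 0.0848 gf 0.0 t 12.4 j [ 0.24 -0.26  1.65  0.    1.74  1.55]
```

View pics/tw3.png

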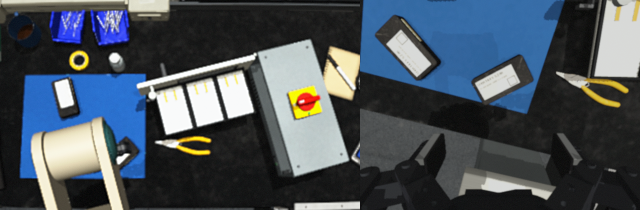

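The stitched view shows the door open square to the cabinet. The three white bay floors are at top-image (272,210), (303,202) and (332,195), and the stripper is clear in front of them. The wrist half shows two packs on the mat.

```bash
cat >> meas.py <<'E'
def packs(s,z=.032):
    """label rect (pose) of packs on the mat + body rect check"""
    h=hsv(s);m=((h[...,2]>140)&(h[...,1]<70))
    out=[]
    for c in blobs(m,60,30000):
        try: q=rect(s,c,z)
        except Exception: continue
        if abs(q[1][0]-43.5)<5 and abs(q[1][1]-83.5)<7: out.append((cen(c).round(1).tolist(),q[0].round(4).tolist(),np.round(q[1],1).tolist(),round(np.radians(q[2]),3)))
    return out
E
python3 - <<'E'
from meas import *
t,w=snap('top'),snap('wrist')
print('top',*packs(t),sep='\n ');print('wrist',*packs(w),sep='\n ')
h=hsv(t);m=(h[...,2]>150)&(h[...,1]<60)&(np.arange(560)>250)&(np.arange(560)<358)&(np.arange(420)[:,None]>165)&(np.arange(420)[:,None]<245)
for c in blobs(m,100): q=rect(t,c,.085);print('bay',cen(c).round(1),q)
hw=hsv(w);hull,b=bluehull(w)
for c in blobs(cv2.morphologyEx((hull&~b).astype(np.uint8),cv2.MORPH_OPEN,np.ones((5,5))),3000,60000):print('body',cen(c),rect(w,c,.025))
P=np.array([[.4155,-.2739],[.4252,-.1803],[.6483,-.0002],[.5089+.0008,-.0548]]);
from scipy.optimize import least_squares
print('hinge',least_squares(lambda o:np.linalg.norm(P-o,axis=1)-.2535,[.67,-.25]).x)
E
```

```text
top
 ([163.8, 193.3], [0.5934, 0.2957], [43.6, 83.3], np.float64(0.284))
wrist
 ([273.9, 165.2], [0.4035, 0.1406], [41.4, 81.5], np.float64(2.318))
 ([95.4, 108.0], [0.4129, 0.3188], [41.2, 81.2], np.float64(0.94))
bay [304.5 202.1] (array([ 0.55499927, -0.11891668]), (77.40707397460938, 123.97110748291016), 14.087267875671387)
bay [335.1 194.3] (array([ 0.57672137, -0.20631958]), (76.64928436279297, 123.92131042480469), 14.048995971679688)
bay [274.9 202.6] (array([ 0.56629651, -0.08692021]), (162.25428771972656, 230.618408203125), 103.68576145172119)
body [283.73482698 160.27435484] (array([0.40802319, 0.13235376]), (62.00353240966797, 116.1790542602539), 132.83205032348633)
body [93.93252491 96.11515988] (array([0.42153937, 0.32400928]), (66.31900787353516, 118.90823364257812), 53.67008590698242)
hinge [ 0.668083   -0.25285281]
```

Units first: shifts go in shares of 50 mm and turns go in shares of 2 rad. So -0.03 m is -0.6, 0.14 rad is 0.07.

>>> creep_tool(
  segments=[0, 0, 0, 0, 0, 0.07, 0.085, 0, 0, 0, 0, 0, 0.07, 0.085, 0, 0, 0, 0, 0, 0.07, 0.085, 0, 0, 0, 0, 0, 0.07, 0.085, 0, 0, 0, 0, 0, 0.07, 0.085, 0, 0, 0, 0, 0, 0.07, 0.085, 0, 0, 0, 0, 0, 0.07, 0.085, 0, 0, 0, 0, 0, 0.055, 0.085, -0.6, 0, 0, 0, 0, 0, 0.085, -0.6, 0, 0, 0, 0, 0, 0.085, -0.6, 0, 0, 0, 0, 0, 0.085, 0, 0, 0, 0, 0, 0, 0.085],
)

```text
clock: 13.8
position: [0.338, 0.2027, 0.4216]
orientation: [[0.678, -0.735, -0.001], [-0.735, -0.678, 0.0], [-0.001, 0.0, -1.0]]
contact_force: [0.4, -0.6, -0.7]
finger_gap: 0.085
grip_force: 0.0
```

```bash
python3 - <<'E'
from meas import *
w=snap('wrist','w4');print(packs(w))
hull,b=bluehull(w)
for c in blobs(cv2.morphologyEx((~b).astype(np.uint8),cv2.MORPH_OPEN,np.ones((5,5))),3000,60000):print('body',cen(c),rect(w,c,.032))
c,d=ray(w,(280,210));print('under cam',proj(w,[c[0],c[1],0.03]),c)
to(.405,.13,.02,.747)
E
```

```text
[([148.4, 201.6], [0.413, 0.3188], [41.4, 81.3], np.float64(0.94)), ([271.6, 71.4], [0.4039, 0.1407], [41.3, 80.9], np.float64(2.316))]
body [142.52900135 197.97206602] (array([0.4197171 , 0.32016644]), (61.88592529296875, 120.320556640625), 53.251041412353516)
body [42.533294   72.49252641] (array([0.5635025 , 0.28709311]), (61.54792404174805, 91.45243072509766), 16.334732055664062)
body [274.45823232  60.90270512] (array([0.4065069 , 0.13328712]), (60.13713455200195, 108.54228210449219), 132.68149185180664)
under cam (np.float64(276.3856654374687), np.float64(91.66714416511832)) [0.38960351 0.14955469 0.39115682]
delta [ 9.770e-02 -1.000e-04  2.469e-01] rz -0.0028 tilt [ 0.0001 -0.0002] grasp/tcp [0.3387 0.2019 0.2669] ydir -2.397 F [ 0.2 -0.3  0.6] gap 0.0846 gf 0.0 t 13.85 j [ 0.44 -0.33  1.71 -0.    1.76  2.84]
```

View pics/w4.png

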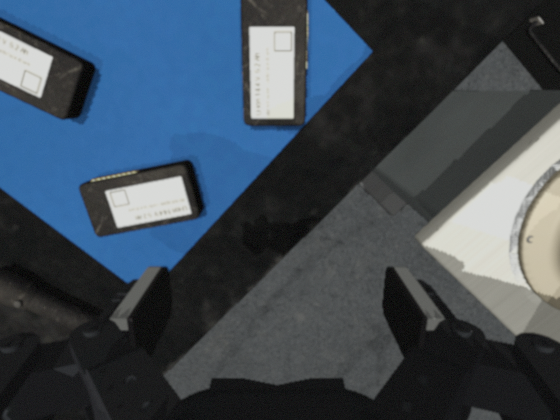

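Wrist view: pack A upper centre (label (271,71), near end at row 125, far end cut off by the frame), pack B at (142,198). The labels sit about 10 mm off-centre on the packs. I'll step forward for a full view of A.

>>> creep_tool(
  segments=[0.6, 0, 0, 0, 0, 0, 0.085, 0.5, 0, 0, 0, 0, 0, 0.085, 0, 0, 0, 0, 0, 0, 0.085],
)

```text
clock: 14.15
position: [0.378, 0.1587, 0.4212]
orientation: [[0.673, -0.74, -0.001], [-0.74, -0.673, -0.001], [0.001, 0.001, -1.0]]
contact_force: [0.5, 0.5, -0.4]
finger_gap: 0.0852
grip_force: 0.0
```

```bash
python3 - <<'E'
from meas import *
w=snap('wrist','w5');
for p in packs(w): print(p)
h=hsv(w);_,b=bluehull(w)
for z in(.032,.02):
  for c in blobs(cv2.morphologyEx((~b).astype(np.uint8),cv2.MORPH_OPEN,np.ones((5,5))),3000,60000):print('body',z,cen(c).round(1),rect(w,c,z),cv2.boundingRect(c))
# column profile along the pack length through label centre
p=packs(w);q=min(p,key=lambda v:abs(v[1][1]-.14));C=np.array(q[1]);a=q[3];u=np.array([np.cos(a),np.sin(a)])
pr=[]
for s in np.arange(-.085,.0851,.0025):
    x,y=proj(w,[*(C+s*u),.032]);x,y=int(round(x)),int(round(y))
    if 0<=x<560 and 0<=y<420: pr.append((round(s*1000,1),h[y,x].tolist()))
print([v for v in pr if abs(v[0])>35])
to(.4107,.1334,.02,.745)
E
```

```text
([153.6, 255.0], [0.4129, 0.3189], [41.6, 81.6], np.float64(0.936))
([270.5, 137.0], [0.4038, 0.1411], [41.1, 80.3], np.float64(2.309))
body 0.032 [ 45.8 133.6] (array([0.5706554 , 0.28732422]), (64.84410858154297, 101.88264465332031), 16.19118881225586) (0, 81, 102, 99)
body 0.02 [ 45.8 133.6] (array([0.5753869 , 0.29341583]), (67.01290130615234, 105.29045867919922), 16.190969467163086) (0, 81, 102, 99)
[(np.float64(-85.0), [105, 171, 173]), (np.float64(-82.5), [105, 171, 172]), (np.float64(-80.0), [106, 173, 172]), (np.float64(-77.5), [105, 174, 169]), (np.float64(-75.0), [105, 170, 169]), (np.float64(-72.5), [105, 179, 167]), (np.float64(-70.0), [105, 174, 160]), (np.float64(-67.5), [107, 169, 121]), (np.float64(-65.0), [6, 22, 58]), (np.float64(-62.5), [9, 28, 63]), (np.float64(-60.0), [17, 31, 58]), (np.float64(-57.5), [17, 26, 68]), (np.float64(-55.0), [20, 25, 62]), (np.float64(-52
[... 442 characters left out ...]
.float64(52.5), [106, 173, 156]), (np.float64(55.0), [106, 173, 158]), (np.float64(57.5), [106, 171, 164]), (np.float64(60.0), [106, 167, 169]), (np.float64(62.5), [106, 173, 168]), (np.float64(65.0), [106, 167, 169]), (np.float64(67.5), [106, 168, 168]), (np.float64(70.0), [105, 172, 168]), (np.float64(72.5), [106, 173, 170]), (np.float64(75.0), [106, 173, 152]), (np.float64(77.5), [109, 155, 87]), (np.float64(80.0), [110, 26, 30]), (np.float64(82.5), [100, 26, 30]), (np.float64(85.0), [100, 31, 25])]
delta [ 0.0419 -0.0076  0.2465] rz -0.0063 tilt [0.0012 0.0002] grasp/tcp [0.3771 0.1594 0.2665] ydir -2.403 F [-0.2  0.1 -0.4] gap 0.0851 gf 0.0 t 14.2 j [ 0.31 -0.28  1.68 -0.    1.75  2.71]
```

Converted, 0.04 m is 0.8, 0.03 m is 0.6, -0.006 rad is -0.003.

>>> creep_tool(
  segments=[0.42, -0.076, 0.4, 0, 0, -0.003, 0.085, 0.42, -0.076, 0.6, 0, 0, 0, 0.085, 0, 0, 0.8, 0, 0, 0, 0.085, 0, 0, 0.8, 0, 0, 0, 0.085, 0, 0, 0.6, 0, 0, 0, 0.085, 0, 0, 0.5, 0, 0, 0, 0.085, 0, 0, 0, 0, 0, 0, 0.085],
)

```text
clock: 14.9
position: [0.4089, 0.1349, 0.2332]
orientation: [[0.68, -0.733, -0.007], [-0.733, -0.68, -0.002], [-0.004, 0.007, -1.0]]
contact_force: [-0.6, -0.5, 0.1]
finger_gap: 0.085
grip_force: 0.0
```

```bash
python3 - <<'E'
from h import *
to(.4107,.1335,.028,.74)
E
```

```text
delta [ 0.003  -0.0017  0.0505] rz 0.0082 tilt [0.0065 0.0037] grasp/tcp [0.4078 0.1346 0.0785] ydir -2.393 F [-0.6 -0.5  0.1] gap 0.085 gf 0.0 t 14.9 j [ 0.23 -0.08  1.88 -0.    1.35  2.63]
```

Converted, 0.025 m is 0.5, 0.015 m is 0.3, 0.008 rad is 0.004.

>>> creep_tool(
  segments=[0.04, -0.03, 0.5, 0, 0, 0.004, 0.085, 0, 0, 0.3, 0, 0, 0, 0.085, 0, 0, 0.21, 0, 0, 0, 0.085, 0, 0, 0, 0, 0, 0, 0.085, 0, 0, 0, 0, 0, 0, 0.05, 0, 0, 0, 0, 0, 0, 0.05, 0, 0, 0, 0, 0, 0, 0.05, 0, 0, 0, 0, 0, 0, 0.05],
  grip_n=90,
)

```text
clock: 15.7
position: [0.413, 0.1349, 0.188]
orientation: [[0.675, -0.738, 0.002], [-0.738, -0.675, -0.0], [0.001, -0.002, -1.0]]
contact_force: [-3.4, -1.4, 7.8]
finger_gap: 0.058
grip_force: 98.1
```

```bash
python3 - <<'E'
from h import *
to(.4107,.1335,.028,.74)
E
```

```text
delta [-0.0007  0.0028  0.0053] rz 0.0007 tilt [-0.0015 -0.0014] grasp/tcp [0.4133 0.1349 0.0333] ydir -2.401 F [-3.4 -1.4  7.8] gap 0.058 gf 98.1 t 15.7 j [ 0.23 -0.    1.91 -0.    1.23  2.63]
```

Converted, -0.04 m is -0.8, -0.03 m is -0.6, -0.135 rad is -0.0675.

>>> creep_tool(
  segments=[0, 0, -0.6, 0, 0, 0, 0.05, 0, 0, -0.8, 0, 0, 0, 0.05, 0, 0, -0.8, 0, 0, 0, 0.05, 0, 0, -0.8, 0, 0, 0, 0.05, 0, 0, -0.8, 0, 0, -0.0675, 0.05, 0, 0, 0, 0, 0, -0.0675, 0.05, 0, 0, 0, 0, 0, -0.0675, 0.05, 0, 0, 0, 0, 0, -0.0675, 0.05, 0, 0, 0, 0, 0, -0.0675, 0.05, 0, 0, 0, 0, 0, -0.0675, 0.05, 0, 0, 0, 0, 0, -0.0675, 0.05, 0, 0, 0, 0, 0, -0.065, 0.05],
)

```text
clock: 16.9
position: [0.4122, 0.1348, 0.3761]
orientation: [[0.969, 0.248, -0.0], [0.248, -0.969, -0.0], [-0.0, -0.0, -1.0]]
contact_force: [1.1, 0.5, -5.0]
finger_gap: 0.0576
grip_force: 100.3
```

>>> creep_tool(
  segments=[-0.028, 0.628, 0, 0, 0, 0, 0.05, -0.028, 0.628, 0, 0, 0, 0, 0.05, -0.028, 0.628, 0, 0, 0, 0, 0.05, -0.028, 0.628, 0, 0, 0, 0, 0.05, -0.028, 0.628, 0, 0, 0, 0, 0.05, -0.028, 0.628, 0, 0, 0, 0, 0.05, -0.028, 0.628, 0, 0, 0, 0, 0.05, -0.028, 0.628, 0, 0, 0, 0, 0.05, -0.028, 0.628, 0, 0, 0, 0, 0.05, 0, 0, 0, 0, 0, 0, 0.05],
)

```text
clock: 17.9
position: [0.4687, -0.1452, 0.3758]
orientation: [[0.971, 0.239, -0.001], [0.239, -0.971, -0.001], [-0.001, 0.001, -1.0]]
contact_force: [-0.6, 0.7, -5.0]
finger_gap: 0.0573
grip_force: 100.5
```

```bash
python3 - <<'E'
from meas import *
to(.5767,-.2063,.118,-1.3255)
w=snap('wrist','w6');print(packs(w,.23))
E
```

```text
delta [0.0905 0.085  0.1031] rz -0.0042 tilt [0.0007 0.0009] grasp/tcp [ 0.4686 -0.1453  0.2211] ydir -1.33 F [-0.6  0.7 -5. ] gap 0.0573 gf 100.5 t 17.9 j [-0.38 -0.04  1.55 -0.    1.63  0.95]
[]
```

View pics/w6.png

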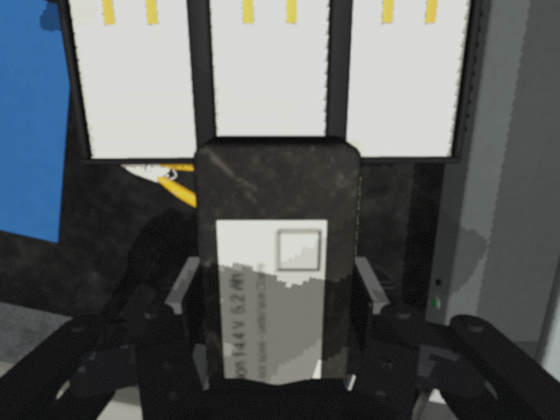

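The wrist view shows three white bay floors; their front edges are at row ≈158 (x 90–195, 212–328, 347–458). The held pack's leading top edge is at row ≈142, square to the gripper. Backing up to see the bays whole.

Converted, -0.04 m is -0.8, -0.03 m is -0.6.

>>> creep_tool(
  segments=[-0.6, 0, -0.6, 0, 0, 0, 0.05, -0.8, 0, -0.6, 0, 0, 0, 0.05, 0, 0, -0.4, 0, 0, 0, 0.05, 0, 0, 0, 0, 0, 0, 0.05],
)

```text
clock: 18.35
position: [0.4, -0.1588, 0.4598]
orientation: [[0.97, 0.242, 0.007], [0.242, -0.97, -0.003], [0.006, 0.004, -1.0]]
contact_force: [0.5, -0.3, -5.2]
finger_gap: 0.0576
grip_force: 100.6
```

```bash
cat >> meas.py <<'E'
def bays(w,z=.085,zr=None):
    h=hsv(w);m=(h[...,2]>110)&(h[...,1]<60)|((abs(h[...,0]-26)<8)&(h[...,1]>100)&(h[...,2]>120))
    m=cv2.morphologyEx(m.astype(np.uint8),cv2.MORPH_OPEN,np.ones((5,5)));out=[]
    for c in blobs(m,800,60000):
        q=rect(w,c,z)
        if abs(q[1][0]-75)<12 and abs(q[1][1]-122)<22: out.append((cen(c).round(1).tolist(),q[0].round(4).tolist(),np.round(q[1],1).tolist(),round(np.radians(q[2]),4),cv2.boundingRect(c)))
    return out
E
python3 - <<'E'
from meas import *
to(.5767,-.2063,.118,-1.3255)
w=snap('wrist','w7')
for b in bays(w):print(b)
h=hsv(w);print([(r,h[r,279].tolist()) for r in range(180,300,4)])
E
```

```text
delta [0.158  0.0874 0.1884] rz -0.0005 tilt [ 0.0044 -0.0057] grasp/tcp [ 0.401  -0.1592  0.3051] ydir -1.326 F [ 0.5 -0.3 -5.2] gap 0.0576 gf 100.6 t 18.35 j [-0.46 -0.23  1.55  0.    1.81  0.86]
[(180, [23, 22, 46]), (184, [6, 26, 49]), (188, [9, 32, 55]), (192, [25, 28, 55]), (196, [0, 25, 52]), (200, [15, 29, 52]), (204, [15, 36, 57]), (208, [10, 29, 52]), (212, [17, 32, 55]), (216, [12, 26, 50]), (220, [39, 10, 173]), (224, [35, 7, 218]), (228, [27, 14, 196]), (232, [27, 17, 146]), (236, [27, 16, 173]), (240, [24, 15, 173]), (244, [27, 16, 175]), (248, [25, 16, 173]), (252, [27, 16, 174]), (256, [30, 15, 173]), (260, [28, 17, 176]), (264, [27, 16, 176]), (268, [24, 19, 137]), (272, [27, 15, 188]), (276, [25, 14, 202]), (280, [24, 17, 147]), (284, [23, 19, 123]), (288, [30, 17, 122]), (292, [23, 19, 123]), (296, [26, 17, 123])]
```

View pics/w7.png

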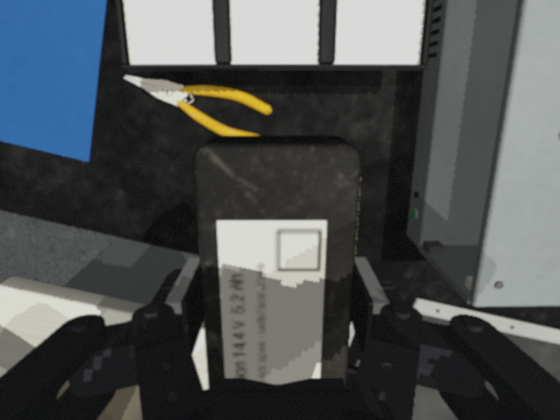

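The view shows the bays only at the top edge (front edges at row ≈65), so the camera needs to be further forward at this height.

Converted, 0.035 m is 0.7, 0.025 m is 0.5.

>>> creep_tool(
  segments=[0.7, 0.2, 0, 0, 0, 0, 0.05, 0.7, 0.2, 0, 0, 0, 0, 0.05, 0.5, 0, 0, 0, 0, 0, 0.05, 0, 0, 0, 0, 0, 0, 0.05],
)

```text
clock: 18.8
position: [0.5005, -0.1544, 0.4522]
orientation: [[0.969, 0.245, -0.005], [0.245, -0.969, 0.003], [-0.004, -0.004, -1.0]]
contact_force: [-0.5, -0.3, -6.3]
finger_gap: 0.0575
grip_force: 100.4
```

```bash
python3 - <<'E'
from meas import *
to(.5767,-.2063,.118,-1.3255)
w=snap('wrist','w8')
for b in bays(w):print(b)
t=snap('top')
for b in bays(t):print('top',b)
E
```

```text
delta [0.0625 0.0703 0.1789] rz 0.0026 tilt [-0.004   0.0042] grasp/tcp [ 0.4997 -0.154   0.2975] ydir -1.323 F [-0.5 -0.3 -6.3] gap 0.0575 gf 100.4 t 18.8 j [-0.37  0.04  1.32  0.    1.79  0.95]
([360.4, 89.3], [0.5803, -0.2051], [76.4, 125.4], np.float64(0.2474), (314, 26, 93, 147))
([152.6, 97.1], [0.5358, -0.0294], [76.6, 125.9], np.float64(0.2471), (104, 26, 95, 147))
```

```bash

python3 - <<'E'
from meas import *
w=snap('wrist');st=telemetry.read_state();R=np.array(st['orientation']);g=np.array(st['position'])+R[:,2]*arm.grasp_offset
h=hsv(w);print('col278',[(r,int(h[r,278,2])) for r in range(130,150,2)])
row=h[190,:,2];print('row190',[(c,int(row[c])) for c in list(range(188,206,2))+list(range(350,370,2))])
zt=g[2]-.0013
for p in((278,220),(278,146),(278,141),(217,225),(327,225),(198,190),(359,190)):print(p,(R.T@(plane(w,p,zt)-g)).round(4))
to(.5799,-.2055,.118,-1.324)
E
```

```text
col278 [(130, 218), (132, 218), (134, 205), (136, 108), (138, 15), (140, 13), (142, 22), (144, 25), (146, 40), (148, 49)]
row190 [(188, 110), (190, 60), (192, 43), (194, 38), (196, 32), (198, 41), (200, 44), (202, 45), (204, 48), (350, 56), (352, 58), (354, 63), (356, 63), (358, 58), (360, 59), (362, 39), (364, 36), (366, 36), (368, 37)]
(278, 220) [ 0.0318 -0.0008  0.0012]
(278, 146) [ 0.0586 -0.0009  0.0011]
(278, 141) [ 0.0602 -0.0009  0.0011]
(217, 225) [ 0.0298 -0.023   0.0013]
(327, 225) [0.0299 0.017  0.0012]
(198, 190) [ 0.043  -0.0291  0.0012]
(359, 190) [0.0431 0.0277 0.0011]
delta [0.0681 0.0692 0.1812] rz -0.0009 tilt [-0.0019  0.0028] grasp/tcp [ 0.4976 -0.1551  0.2996] ydir -1.325 F [-0.8  0.3 -5.5] gap 0.0577 gf 100.4 t 18.95 j [-0.37  0.04  1.32 -0.    1.79  0.95]
```

>>> creep_tool(
  segments=[0.45, 0.462, 0, 0, 0, 0, 0.05, 0.45, 0.462, 0, 0, 0, 0, 0.05, 0.45, 0.462, 0, 0, 0, 0, 0.05, 0, 0, 0.8, 0, 0, 0, 0.05, 0, 0, 0.8, 0, 0, 0, 0.05, 0, 0, 0.8, 0, 0, 0, 0.05, 0, 0, 0.6, 0, 0, 0, 0.05, 0, 0, 0.16, 0, 0, 0, 0.05, 0, 0, 0, 0, 0, 0, 0.05],
)

```text
clock: 19.85
position: [0.5796, -0.2066, 0.2972]
orientation: [[0.97, 0.242, -0.002], [0.242, -0.97, 0.001], [-0.002, -0.002, -1.0]]
contact_force: [-0.2, -0.6, -4.0]
finger_gap: 0.0579
grip_force: 100.3
```

```bash
python3 - <<'E'
from meas import *
to(.5789,-.2057,.1173,-1.324)
E
```

```text
delta [-0.0001 -0.0008  0.0252] rz -0.0022 tilt [-0.0015  0.0022] grasp/tcp [ 0.5792 -0.2064  0.1425] ydir -1.326 F [-0.2 -0.6 -4. ] gap 0.0579 gf 100.3 t 19.85 j [-0.4   0.36  1.26 -0.    1.52  0.92]
```

Converted, 0.012 m is 0.24, 0.009 m is 0.18.

>>> creep_tool(
  segments=[0, -0.016, 0.24, 0, 0, 0, 0.05, 0, 0, 0.18, 0, 0, 0, 0.05, 0, 0, 0.06, 0, 0, 0, 0.05, 0, 0, 0, 0, 0, 0, 0.05],
)

```text
clock: 20.25
position: [0.5798, -0.2058, 0.2739]
orientation: [[0.97, 0.242, -0.001], [0.242, -0.97, 0.0], [-0.001, -0.0, -1.0]]
contact_force: [-0.4, -0.0, -4.5]
finger_gap: 0.0574
grip_force: 100.5
```

```bash
python3 - <<'E'
from meas import *
to(.5789,-.2057,.1173,-1.324)
E
```

```text
delta [-0.0008 -0.0003  0.0019] rz -0.002 tilt [-0.0003  0.0006] grasp/tcp [ 0.5797 -0.2058  0.1192] ydir -1.326 F [-0.4 -0.  -4.5] gap 0.0574 gf 100.5 t 20.25 j [-0.4   0.38  1.29 -0.    1.48  0.92]
```

>>> creep_tool(
  segments=[0, 0, 0.04, 0, 0, 0, 0.05, 0, 0, 0, 0, 0, 0, 0.05],
)

```text
clock: 20.45
position: [0.5799, -0.2059, 0.2724]
orientation: [[0.97, 0.242, 0.0], [0.242, -0.97, -0.0], [0.0, 0.0, -1.0]]
contact_force: [-0.6, 0.4, -5.8]
finger_gap: 0.0579
grip_force: 100.5
```

Converted, 0.0015 m is 0.03.

>>> creep_tool(
  segments=[0, 0, 0.03, 0, 0, 0, 0.05, 0, 0, 0, 0, 0, 0, 0.05],
)

```text
clock: 20.65
position: [0.58, -0.2059, 0.2711]
orientation: [[0.97, 0.242, 0.001], [0.242, -0.97, -0.0], [0.001, 0.001, -1.0]]
contact_force: [0.1, -0.4, -3.6]
finger_gap: 0.0578
grip_force: 100.6
```

>>> creep_tool(
  segments=[0, 0, 0.02, 0, 0, 0, 0.05, 0, 0, 0, 0, 0, 0, 0.05],
)

```text
clock: 20.85
position: [0.58, -0.2059, 0.271]
orientation: [[0.97, 0.242, 0.001], [0.242, -0.97, -0.001], [0.001, 0.001, -1.0]]
contact_force: [-3.3, 0.9, 3.9]
finger_gap: 0.0581
grip_force: 101.4
```

Converted, -0.04 m is -0.8, -0.03 m is -0.6.

>>> creep_tool(
  segments=[0, 0, 0, 0, 0, 0, 0.07, 0, 0, 0, 0, 0, 0, 0.07, 0, 0, -0.04, 0, 0, 0, 0.07, 0, 0, -0.4, 0, 0, 0, 0.07, 0, 0, -0.8, 0, 0, 0, 0.07, 0, 0, -0.8, 0, 0, 0, 0.07, 0, 0, -0.8, 0, 0, 0, 0.085, -0.6, -0.6, 0, 0, 0, 0, 0.085, -0.6, -0.6, 0, 0, 0, 0, 0.085, 0, 0, 0, 0, 0, 0, 0.085],
)

```text
clock: 21.85
position: [0.5043, -0.1603, 0.4109]
orientation: [[0.97, 0.243, -0.003], [0.243, -0.97, 0.001], [-0.002, -0.002, -1.0]]
contact_force: [-0.3, 0.3, -0.8]
finger_gap: 0.0849
grip_force: 0.0
```

```bash
python3 - <<'E'
from meas import *
w=snap('wrist','w9');
for b in bays(w):print('bay',b)
for p in packs(w,.115):print('pk',p)
to(.5789,-.2057,.1173,-1.324)
t=snap('top')
for p in packs(t):print('top',p)
E
```

```text
bay ([126.6, 102.2], [0.5359, -0.0291], [76.4, 125.8], np.float64(0.2475), (68, 21, 114, 166))
bay ([242.2, 101.5], [0.5582, -0.1171], [77.1, 126.0], np.float64(0.2451), (190, 20, 103, 167))
pk ([363.2, 119.9], [0.5708, -0.2053], [41.1, 81.1], np.float64(0.247))
delta [0.0602 0.0609 0.1399] rz -0.0014 tilt [ 0.0001 -0.0001] grasp/tcp [ 0.5057 -0.1612  0.2571] ydir -1.325 F [-0.1  0.3  1. ] gap 0.085 gf 0.0 t 21.9 j [-0.38  0.07  1.37 -0.    1.7   0.95]
top ([154.3, 254.7], [0.4111, 0.3177], [43.6, 82.8], np.float64(0.935))
top ([163.8, 193.3], [0.5933, 0.2957], [43.6, 83.5], np.float64(0.284))
```

View pics/w9.png

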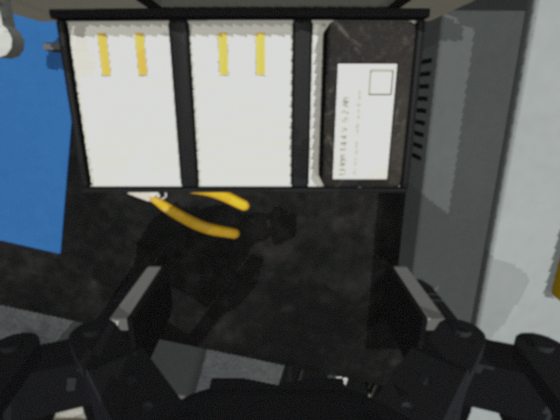

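Pack A lies inside bay 0, label at (363,120), between the rib and the side wall. Bays 1 and 2 are empty, and packs B and C on the mat have not moved. Going for pack B.

Converted, -0.038 m is -0.76, -0.001 m is -0.02.

>>> creep_tool(
  segments=[-0.02, -0.76, 0, 0, 0, 0, 0.085, -0.02, -0.76, 0, 0, 0, 0, 0.085, -0.02, -0.76, 0, 0, 0, 0, 0.085, -0.02, -0.76, 0, 0, 0, 0, 0.085, -0.02, -0.76, 0, 0, 0, 0, 0.085, -0.02, -0.76, 0, 0, 0, 0, 0.085, -0.02, -0.76, 0, 0, 0, 0, 0.085, -0.02, -0.76, 0, 0, 0, 0, 0.085, -0.02, -0.76, 0, 0, 0, 0, 0.085, -0.02, -0.76, 0, 0, 0, 0, 0.085, -0.02, -0.76, 0, 0, 0, 0, 0.085, -0.02, -0.76, 0, 0, 0, 0, 0.085],
)

```text
clock: 23.15
position: [0.3853, 0.2792, 0.4123]
orientation: [[0.97, 0.242, 0.001], [0.242, -0.97, 0.001], [0.002, -0.0, -1.0]]
contact_force: [0.5, 0.4, 0.4]
finger_gap: 0.0848
grip_force: 0.0
```

>>> creep_tool(
  segments=[0, 0, 0, 0, 0, -0.069, 0.085, 0, 0, 0, 0, 0, -0.069, 0.085, 0, 0, 0, 0, 0, -0.069, 0.085, 0, 0, 0, 0, 0, -0.069, 0.085, 0, 0, 0, 0, 0, -0.069, 0.085, 0, 0, 0, 0, 0, 0, 0.085],
)

```text
clock: 23.75
position: [0.3859, 0.2777, 0.4121]
orientation: [[0.593, 0.805, 0.001], [0.805, -0.593, 0.0], [0.001, 0.001, -1.0]]
contact_force: [0.2, -0.0, 0.3]
finger_gap: 0.0849
grip_force: 0.0
```

```bash
cat >> meas.py <<'E'
def prof(w,C,a,z=.032):
    """extent of the pack on the mat along its length and width through the label centre"""
    _,b=bluehull(w);r=[]
    for ang in(a,a+np.pi/2):
        u=np.array([np.cos(ang),np.sin(ang)]);e=[]
        for sg in(-1,1):
            for s in np.arange(.018 if ang!=a else .035,.12,.0005):
                x,y=np.round(proj(w,[*(np.array(C)+sg*s*u),z])).astype(int)
                if not(0<=x<560 and 0<=y<420): e.append(None);break
                if b[y,x]: e.append(round(sg*s*1000,1));break
        r.append(e)
    return r
E
python3 - <<'E'
from meas import *
w=snap('wrist','w10')
for p in packs(w):print('pk',p,prof(w,p[1],p[3]))
to(.4191,.3272,.028,-.634)
E
```

```text
delta [ 0.0594 -0.003   0.2294] rz -0.0053 tilt [ 0.0004 -0.0007] grasp/tcp [0.3859 0.2776 0.2573] ydir -0.639 F [-0.   0.4 -0.3] gap 0.0845 gf 0.0 t 23.8 j [ 0.55 -0.09  1.53 -0.    1.7   1.19]
```

```bash

python3 - <<'E'
from meas import *
w=snap('wrist');h=hsv(w)
print(proj(w,[.413,.3189,.032]))
for c in blobs((h[...,2]>110)&(h[...,1]<80),300):
    print(cen(c).round(0),cv2.contourArea(c),rect(w,c,.032))
for p in packs(snap('top')):print('top',p)
E
```

```text
(np.float64(273.6812328071586), np.float64(121.87649905247868))
[421. 298.] 903.5 (array([0.43062875, 0.07472635]), (23.016611099243164, 93.65321350097656), 83.15721130371094)
[278. 108.] 7116.5 (array([0.42105521, 0.32482562]), (60.465675354003906, 112.91436004638672), 53.403141021728516)
[104. 242.] 45746.5 (array([0.14558817, 0.30218744]), (257.10369873046875, 460.9667053222656), 89.7080078125)
[437.  37.] 6318.0 (array([0.57986224, 0.29707922]), (62.17332458496094, 101.44097900390625), 15.683762550354004)
top ([336.7, 195.1], [0.5839, -0.2191], [46.0, 88.9], np.float64(0.24))
top ([163.9, 193.3], [0.5934, 0.2958], [43.6, 83.1], np.float64(0.299))
```

```bash

python3 - <<'E'
from meas import *
w=snap('wrist');h=hsv(w)
for T in(150,170,190,210):
  for c in blobs((h[...,2]>T)&(h[...,1]<80)&(np.arange(560)>200)&(np.arange(560)<350)&(np.arange(420)[:,None]<220),300):print(T,cen(c).round(0),rect(w,c,.032))
print(prof(w,[.4130,.3189],.936))
to(.4200,.3266,.028,-.634)
E
```

```text
150 [274. 120.] (array([0.4134903 , 0.31789136]), (44.86144256591797, 83.49409484863281), 53.665714263916016)
170 [274. 120.] (array([0.41299857, 0.31828741]), (42.94122314453125, 81.9628677368164), 53.73493194580078)
190 [274. 120.] (array([0.41291373, 0.31834912]), (42.50669479370117, 81.71611785888672), 53.38017654418945)
210 [274. 120.] (array([0.41285538, 0.31846399]), (41.604827880859375, 81.77361297607422), 53.875335693359375)
[[np.float64(-47.0), np.float64(66.0)], [np.float64(-31.5), np.float64(28.0)]]
delta [ 0.0601 -0.0016  0.2291] rz -0.0049 tilt [ 0.0002 -0.0002] grasp/tcp [0.3854 0.2774 0.2571] ydir -0.639 F [ 0.3  0.  -0.1] gap 0.0851 gf 0.0 t 23.95 j [ 0.55 -0.09  1.53 -0.    1.7   1.19]
```

Converted, 0.04 m is 0.8, -0.001 m is -0.02, -0.005 rad is -0.0025.

>>> creep_tool(
  segments=[0.6, -0.02, 0.4, 0, 0, -0.0025, 0.085, 0.584, -0.02, 0.6, 0, 0, 0, 0.085, 0, 0, 0.8, 0, 0, 0, 0.085, 0, 0, 0.8, 0, 0, 0, 0.085, 0, 0, 0.6, 0, 0, 0, 0.085, 0, 0, 0.4, 0, 0, 0, 0.085, 0, 0, 0, 0, 0, 0, 0.085, 0, 0, 0, 0, 0, 0, 0.085],
)

```text
clock: 24.75
position: [0.4187, 0.3264, 0.2323]
orientation: [[0.591, 0.807, 0.0], [0.807, -0.591, 0.0], [0.0, 0.0, -1.0]]
contact_force: [-0.2, 0.3, 1.1]
finger_gap: 0.0851
grip_force: 0.0
```

```bash
python3 - <<'E'
from h import *
to(.4190,.3260,.028,-.634)
E
```

```text
delta [-0.0002  0.0004  0.0496] rz 0.0019 tilt [ 0.0002 -0.0004] grasp/tcp [0.4187 0.3264 0.0776] ydir -0.632 F [-0.2  0.3  1.1] gap 0.0851 gf 0.0 t 24.75 j [ 0.59  0.2   1.6  -0.    1.35  1.22]
```

>>> creep_tool(
  segments=[0, 0, 0.5, 0, 0, 0, 0.085, 0, 0, 0.3, 0, 0, 0, 0.085, 0, 0, 0.19, 0, 0, 0, 0.085, 0, 0, 0, 0, 0, 0, 0.085, 0, 0, 0, 0, 0, 0, 0.05, 0, 0, 0, 0, 0, 0, 0.05, 0, 0, 0, 0, 0, 0, 0.05, 0, 0, 0, 0, 0, 0, 0.05],
  grip_n=100,
)

```text
clock: 25.55
position: [0.4191, 0.3265, 0.1842]
orientation: [[0.59, 0.807, 0.003], [0.807, -0.59, 0.002], [0.003, 0.002, -1.0]]
contact_force: [-0.8, -1.8, 6.6]
finger_gap: 0.0577
grip_force: 110.0
```

```bash
python3 - <<'E'
from h import *
to(.4190,.3260,.028,-.634)
E
```

```text
delta [-0.001  -0.      0.0015] rz 0.0029 tilt [ 0.0016 -0.0031] grasp/tcp [0.4196 0.3268 0.0295] ydir -0.631 F [-0.8 -1.8  6.6] gap 0.0577 gf 110.0 t 25.55 j [ 0.59  0.26  1.63 -0.    1.25  1.22]
```

Converted, -0.04 m is -0.8, -0.03 m is -0.6, 0.139 rad is 0.0695.

>>> creep_tool(
  segments=[0, 0, -0.6, 0, 0, 0, 0.05, 0, 0, -0.8, 0, 0, 0, 0.05, 0, 0, -0.8, 0, 0, 0, 0.05, 0, 0, -0.8, 0, 0, 0, 0.05, 0, 0, -0.8, 0, 0, 0, 0.05, 0, 0, -0.8, 0, 0, 0.0695, 0.05, 0, 0, 0, 0, 0, 0.0695, 0.05, 0, 0, 0, 0, 0, 0.0695, 0.05, 0, 0, 0, 0, 0, 0.0695, 0.05, 0, 0, 0, 0, 0, 0.0695, 0.05, 0, 0, 0, 0, 0, 0, 0.05],
)

```text
clock: 26.65
position: [0.4182, 0.3262, 0.4116]
orientation: [[0.97, 0.241, -0.001], [0.241, -0.97, -0.001], [-0.001, 0.0, -1.0]]
contact_force: [0.7, 0.1, -5.0]
finger_gap: 0.0578
grip_force: 109.7
```

>>> creep_tool(
  segments=[-0.056, 0.772, 0, 0, 0, 0, 0.05, -0.056, 0.772, 0, 0, 0, 0, 0.05, -0.056, 0.772, 0, 0, 0, 0, 0.05, -0.056, 0.772, 0, 0, 0, 0, 0.05, -0.056, 0.772, 0, 0, 0, 0, 0.05, -0.056, 0.772, 0, 0, 0, 0, 0.05, -0.056, 0.772, 0, 0, 0, 0, 0.05, -0.056, 0.772, 0, 0, 0, 0, 0.05, -0.056, 0.772, 0, 0, 0, 0, 0.05, -0.056, 0.772, 0, 0, 0, 0, 0.05, -0.056, 0.772, 0, 0, 0, 0, 0.05, -0.056, 0.772, 0, 0, 0, 0, 0.05],
)

```text
clock: 27.85
position: [0.4979, -0.1329, 0.412]
orientation: [[0.969, 0.246, -0.0], [0.246, -0.969, 0.0], [-0.0, -0.0, -1.0]]
contact_force: [1.0, 0.3, -5.3]
finger_gap: 0.0574
grip_force: 109.9
```

```bash
cat > held.py <<'E'
from meas import *
def held(dz=-.002):
    w=snap('wrist');st=telemetry.read_state();R=np.array(st['orientation']);g=np.array(st['position'])+R[:,2]*arm.grasp_offset
    h=hsv(w)
    print('col',[(r,int(h[r,278,2])) for r in range(120,160,2)])
    d=np.diff(h[160:300,260:296,2].mean(1));e=160+int(np.argmax(d));print('label edge row',e,(R.T@(plane(w,(278,e+.5),g[2]+dz)-g)).round(4))
    for r in(138,141,144,147):print(r,(R.T@(plane(w,(278,r),g[2]+dz)-g)).round(4)[:2])
    for b in bays(w):print('bay',b)
    for p in packs(w,.115):print('pk',p)
E
python3 - <<'E'
from held import *
held();to(.5582,-.1171,.1125,-1.324)
E
```

```text
col [(120, 217), (122, 217), (124, 218), (126, 217), (128, 218), (130, 218), (132, 217), (134, 218), (136, 218), (138, 215), (140, 170), (142, 39), (144, 9), (146, 21), (148, 20), (150, 31), (152, 38), (154, 47), (156, 52), (158, 49)]
label edge row 226 [ 0.0292 -0.0057  0.0019]
138 [ 0.0616 -0.0059]
141 [ 0.0606 -0.0059]
144 [ 0.0596 -0.0059]
147 [ 0.0585 -0.0059]
bay ([160.4, 99.7], [0.5357, -0.0295], [76.6, 125.6], np.float64(0.2466), (107, 23, 106, 165))
pk ([401.6, 122.2], [0.5708, -0.2054], [41.1, 80.5], np.float64(0.247))
delta [ 0.0637 -0.0062  0.1442] rz -0.0022 tilt [0.0032 0.0016] grasp/tcp [ 0.498  -0.138   0.2568] ydir -1.326 F [-5.2 -5.4 -5.6] gap 0.0578 gf 110.2 t 27.9 j [-0.34  0.03  1.41 -0.    1.7   0.99]
```

>>> creep_tool(
  segments=[0, 0, 0, 0, 0, 0, 0.05, 0, 0, 0, 0, 0, 0, 0.05],
)

```text
clock: 28.1
position: [0.498, -0.1312, 0.4118]
orientation: [[0.97, 0.244, -0.001], [0.244, -0.97, 0.001], [-0.001, -0.001, -1.0]]
contact_force: [0.1, 0.3, -5.4]
finger_gap: 0.0577
grip_force: 110.3
```

```bash
python3 - <<'E'
from held import *
held();to(.5582,-.1171,.1125,-1.324)
E
```

```text
col [(120, 217), (122, 218), (124, 218), (126, 218), (128, 218), (130, 217), (132, 218), (134, 217), (136, 218), (138, 216), (140, 171), (142, 39), (144, 17), (146, 16), (148, 17), (150, 27), (152, 40), (154, 49), (156, 51), (158, 48)]
label edge row 226 [ 0.0282 -0.0001  0.002 ]
138 [ 0.0605 -0.0002]
141 [ 0.0594 -0.0002]
144 [ 0.0584 -0.0002]
147 [ 0.0574 -0.0002]
bay ([162.3, 99.5], [0.5362, -0.0295], [76.6, 125.4], np.float64(0.2476), (109, 23, 106, 165))
pk ([403.9, 122.2], [0.5709, -0.2053], [41.1, 80.4], np.float64(0.246))
delta [0.0618 0.0017 0.1448] rz 0.0005 tilt [-0.0005  0.0002] grasp/tcp [ 0.4979 -0.1307  0.2573] ydir -1.324 F [ 0.   0.8 -5.3] gap 0.0573 gf 110.2 t 28.15 j [-0.33  0.02  1.42  0.    1.7   1.  ]
```

Converted, 0.04 m is 0.8, 0.035 m is 0.7.

>>> creep_tool(
  segments=[0.64, 0.02, 0, 0, 0, 0, 0.05, 0.63, 0.02, 0, 0, 0, 0, 0.05, 0, 0, 0.8, 0, 0, 0, 0.05, 0, 0, 0.8, 0, 0, 0, 0.05, 0, 0, 0.7, 0, 0, 0, 0.05, 0, 0, 0.2, 0, 0, 0, 0.05, 0, 0, 0.2, 0, 0, 0, 0.05, 0, 0, 0, 0, 0, 0, 0.05],
)

```text
clock: 28.95
position: [0.5603, -0.1175, 0.2777]
orientation: [[0.97, 0.243, 0.001], [0.243, -0.97, -0.0], [0.0, 0.0, -1.0]]
contact_force: [0.4, 0.8, -4.8]
finger_gap: 0.0575
grip_force: 110.1
```

```bash
python3 - <<'E'
from meas import *
to(.5598,-.1167,.1125,-1.324)
E
```

```text
delta [-0.0004 -0.0009  0.0105] rz -0.0009 tilt [ 0.0003 -0.0005] grasp/tcp [ 0.5604 -0.1175  0.123 ] ydir -1.325 F [ 0.4  0.8 -4.8] gap 0.0575 gf 110.1 t 28.95 j [-0.27  0.26  1.43 -0.    1.45  1.05]
```

Converted, 0.006 m is 0.12, 0.003 m is 0.06.

>>> creep_tool(
  segments=[0, -0.018, 0.12, 0, 0, 0, 0.05, 0, 0, 0.06, 0, 0, 0, 0.05, 0, 0, 0, 0, 0, 0, 0.05],
)

```text
clock: 29.25
position: [0.56, -0.117, 0.2685]
orientation: [[0.97, 0.242, 0.0], [0.242, -0.97, -0.0], [0.0, 0.0, -1.0]]
contact_force: [-0.3, -0.9, -5.7]
finger_gap: 0.0574
grip_force: 110.3
```

>>> creep_tool(
  segments=[0, 0, 0.03, 0, 0, 0, 0.05, 0, 0, 0, 0, 0, 0, 0.05],
)

```text
clock: 29.45
position: [0.5601, -0.1171, 0.2673]
orientation: [[0.97, 0.242, 0.001], [0.242, -0.97, -0.0], [0.001, 0.001, -1.0]]
contact_force: [1.1, -0.1, -3.7]
finger_gap: 0.0578
grip_force: 110.4
```

>>> creep_tool(
  segments=[0, 0, 0.024, 0, 0, 0, 0.05, 0, 0, 0, 0, 0, 0, 0.05],
)

```text
clock: 29.65
position: [0.5601, -0.117, 0.2672]
orientation: [[0.97, 0.242, 0.002], [0.242, -0.97, -0.0], [0.002, 0.001, -1.0]]
contact_force: [-4.4, 1.6, 5.5]
finger_gap: 0.0576
grip_force: 111.3
```

Units first: shifts go in shares of 50 mm and turns go in shares of 2 rad. So -0.045 m is -0.9, -0.04 m is -0.8.

>>> creep_tool(
  segments=[0, 0, 0, 0, 0, 0, 0.07, 0, 0, 0, 0, 0, 0, 0.07, 0, 0, -0.04, 0, 0, 0, 0.07, 0, 0, -0.4, 0, 0, 0, 0.07, 0, 0, -0.8, 0, 0, 0, 0.07, 0, 0, -0.8, 0, 0, 0, 0.07, 0, 0, -0.9, 0, 0, 0, 0.085],
)

```text
clock: 30.35
position: [0.5597, -0.1169, 0.4135]
orientation: [[0.97, 0.242, -0.001], [0.242, -0.97, 0.0], [-0.001, -0.0, -1.0]]
contact_force: [0.2, -0.3, -0.4]
finger_gap: 0.0824
grip_force: 0.0
```

>>> creep_tool(
  segments=[0.124, -0.78, 0, 0, 0, 0, 0.085, 0.124, -0.78, 0, 0, 0, 0, 0.085, 0.124, -0.78, 0, 0, 0, 0, 0.085, 0.124, -0.78, 0, 0, 0, 0, 0.085, 0.124, -0.78, 0, 0, 0, 0, 0.085, 0.124, -0.78, 0, 0, 0, 0, 0.085, 0.124, -0.78, 0, 0, 0, 0, 0.085, 0.124, -0.78, 0, 0, 0, 0, 0.085, 0.124, -0.78, 0, 0, 0, 0, 0.085, 0.124, -0.78, 0, 0, 0, -0.02, 0.085, 0, 0, 0, 0, 0, 0, 0.085, 0, 0, 0, 0, 0, 0, 0.085],
)

```text
clock: 31.55
position: [0.5254, 0.2771, 0.4123]
orientation: [[0.959, 0.282, -0.0], [0.282, -0.959, -0.0], [-0.0, 0.0, -1.0]]
contact_force: [-0.1, -0.1, -0.4]
finger_gap: 0.0852
grip_force: 0.0
```

```bash
python3 - <<'E'
from meas import *
w=snap('wrist','w11')
for p in packs(w):print('pk',p,prof(w,p[1],p[3]))
h=hsv(w)
for T in(180,200):
  for c in blobs((h[...,2]>T)&(h[...,1]<80),1000,20000):print(T,cen(c).round(0),rect(w,c,.032))
_,b=bluehull(w)
for c in blobs(cv2.morphologyEx((~b).astype(np.uint8),cv2.MORPH_OPEN,np.ones((5,5))),3000,60000):print('body',cen(c).round(1),rect(w,c,.032),cv2.boundingRect(c))
to(.584,.293,.028,.284-1.571)
t=snap('top')
for p in packs(t)+packs(t,.115):print('top',p)
E
```

```text
pk ([278.8, 92.9], [0.5956, 0.2965], [43.5, 82.2], np.float64(0.286)) [[np.float64(-66.0), np.float64(46.5)], [np.float64(-27.5), np.float64(32.0)]]
pk ([494.1, 39.9], [0.6944, 0.1275], [41.9, 87.2], np.float64(1.999)) [[None, np.float64(91.0)], [None, np.float64(41.5)]]
180 [279.  93.] (array([0.59599475, 0.29691418]), (42.211029052734375, 81.33322143554688), 16.16415786743164)
180 [511.  35.] (array([0.70089746, 0.11632882]), (38.54458999633789, 61.18028259277344), 115.85136413574219)
200 [279.  93.] (array([0.59596411, 0.29692905]), (41.698421478271484, 81.27409362792969), 16.176536560058594)
200 [522.  35.] (array([0.70646899, 0.10429457]), (34.565086364746094, 34.900726318359375), 26.225866317749023)
body [275.8 102.2] (array([0.58569904, 0.29717902]), (60.54196548461914, 112.2771224975586), 15.69787311553955) (243, 40, 67, 126)
delta [6.070e-02 1.000e-04 2.298e-01] rz 0.0009 tilt [0.0004 0.    ] grasp/tcp [0.5257 0.2762 0.2578] ydir -1.286 F [0.3 0.3 0.6] gap 0.0849 gf 0.0 t 31.6 j [ 0.42  0.25  1.17 -0.    1.72  1.71]
top ([281.6, 406.5], [-0.0156, -0.0542], [38.6, 87.9], np.float64(0.723))
top ([304.9, 202.9], [0.5611, -0.1243], [46.1, 89.3], np.float64(0.253))
top ([334.7, 197.6], [0.5766, -0.2132], [46.1, 89.7], np.float64(0.255))
top ([304.9, 202.9], [0.5469, -0.1178], [42.8, 83.1], np.float64(0.253))
top ([334.7, 197.6], [0.5614, -0.2006], [42.9, 83.4], np.float64(0.255))
```

Converted, 0.04 m is 0.8, 0.032 m is 0.64.

>>> creep_tool(
  segments=[0.64, -0.02, 0.4, 0, 0, 0, 0.085, 0.626, -0.02, 0.6, 0, 0, 0, 0.085, 0, 0, 0.8, 0, 0, 0, 0.085, 0, 0, 0.8, 0, 0, 0, 0.085, 0, 0, 0.6, 0, 0, 0, 0.085, 0, 0, 0.4, 0, 0, 0, 0.085, 0, 0, 0, 0, 0, 0, 0.085, 0, 0, 0, 0, 0, 0, 0.085],
)

```text
clock: 32.45
position: [0.5863, 0.2952, 0.2334]
orientation: [[0.96, 0.28, 0.001], [0.28, -0.96, 0.0], [0.001, 0.0, -1.0]]
contact_force: [0.5, -0.1, 0.1]
finger_gap: 0.0849
grip_force: 0.0
```

```bash
python3 - <<'E'
from h import *
to(.5860,.2955,.029,-1.288)
E
```

```text
delta [-0.0003 -0.0003  0.0497] rz 0.0006 tilt [ 0.0001 -0.0007] grasp/tcp [0.5864 0.2953 0.0787] ydir -1.287 F [ 0.5 -0.1  0.1] gap 0.0849 gf 0.0 t 32.45 j [ 0.41  0.53  1.18 -0.    1.44  1.7 ]
```

Converted, 0.025 m is 0.5, 0.015 m is 0.3.

>>> creep_tool(
  segments=[0, 0, 0.5, 0, 0, 0, 0.085, 0, 0, 0.3, 0, 0, 0, 0.085, 0, 0, 0.18, 0, 0, 0, 0.085, 0, 0, 0, 0, 0, 0, 0.085, 0, 0, 0, 0, 0, 0, 0.05, 0, 0, 0, 0, 0, 0, 0.05, 0, 0, 0, 0, 0, 0, 0.05, 0, 0, 0, 0, 0, 0, 0.05],
  grip_n=110,
)

```text
clock: 33.25
position: [0.5863, 0.2963, 0.1858]
orientation: [[0.96, 0.281, 0.003], [0.281, -0.96, 0.001], [0.003, -0.0, -1.0]]
contact_force: [-0.4, -0.2, 6.0]
finger_gap: 0.0573
grip_force: 121.0
```

```bash
python3 - <<'E'
from h import *
to(.5860,.2955,.029,-1.288)
E
```

```text
delta [-0.0011  0.0008  0.0021] rz 0.0021 tilt [-0.0002 -0.0035] grasp/tcp [0.5868 0.2965 0.0311] ydir -1.286 F [-0.4 -0.2  6. ] gap 0.0573 gf 121.0 t 33.25 j [ 0.41  0.58  1.21 -0.    1.35  1.7 ]
```

>>> creep_tool(
  segments=[0, 0, -0.6, 0, 0, 0, 0.05, 0, 0, -0.8, 0, 0, 0, 0.05, 0, 0, -0.8, 0, 0, 0, 0.05, 0, 0, -0.8, 0, 0, 0, 0.05, 0, 0, -0.8, 0, 0, 0, 0.05, 0, 0, -0.8, 0, 0, 0, 0.05],
)

```text
clock: 33.85
position: [0.5854, 0.296, 0.4144]
orientation: [[0.96, 0.281, -0.001], [0.281, -0.96, -0.001], [-0.001, 0.0, -1.0]]
contact_force: [0.5, 0.2, -4.2]
finger_gap: 0.057
grip_force: 119.6
```

>>> creep_tool(
  segments=[-0.41, 0.592, 0, 0, 0, 0, 0.05, -0.41, 0.592, 0, 0, 0, 0, 0.05, -0.41, 0.592, 0, 0, 0, 0, 0.05, -0.41, 0.592, 0, 0, 0, 0, 0.05, -0.41, 0.592, 0, 0, 0, 0, 0.05, -0.41, 0.592, 0, 0, 0, 0, 0.05, -0.41, 0.592, 0, 0, 0, 0, 0.05, -0.41, 0.592, 0, 0, 0, 0, 0.05, -0.41, 0.592, 0, 0, 0, 0, 0.05, -0.41, 0.592, 0, 0, 0, 0.019, 0.05, 0, 0, 0, 0, 0, 0, 0.05, 0, 0, 0, 0, 0, 0, 0.05],
)

```text
clock: 35.05
position: [0.4719, -0.0461, 0.4133]
orientation: [[0.97, 0.243, -0.0], [0.243, -0.97, 0.0], [-0.0, -0.0, -1.0]]
contact_force: [-0.4, 0.5, -4.2]
finger_gap: 0.0574
grip_force: 119.7
```

```bash
python3 - <<'E'
from held import *
held();to(.536,-.0293,.114,-1.324);w=snap('wrist','w12')
for c in blobs((lambda h:((h[...,2]>130)&(h[...,1]<70)))(hsv(w)),800,60000):print(cen(c).round(0),rect(w,c,.115),cv2.boundingRect(c))
E
```

```text
col [(120, 217), (122, 217), (124, 218), (126, 217), (128, 218), (130, 218), (132, 217), (134, 217), (136, 217), (138, 217), (140, 197), (142, 79), (144, 16), (146, 15), (148, 15), (150, 26), (152, 42), (154, 44), (156, 41), (158, 43)]
label edge row 171 [0.0485 0.     0.002 ]
138 [0.0602 0.    ]
141 [0.0592 0.    ]
144 [0.0582 0.    ]
147 [0.0572 0.    ]
pk ([515.7, 123.7], [0.5639, -0.2001], [41.1, 80.7], np.float64(0.252))
pk ([400.9, 114.7], [0.5493, -0.117], [41.1, 80.6], np.float64(0.247))
delta [6.600e-02 1.000e-04 1.446e-01] rz -0.0 tilt [-0.0004  0.0002] grasp/tcp [ 0.4721 -0.0454  0.2586] ydir -1.324 F [-0.2  1.2 -5.1] gap 0.0571 gf 119.7 t 35.1 j [-0.17 -0.09  1.53  0.    1.71  1.15]
[284. 225.] (array([ 0.44331314, -0.05583714]), (88.51439666748047, 97.63592529296875), 14.115655899047852) (224, 172, 118, 117)
[516. 125.] (array([ 0.56382391, -0.20013275]), (41.353782653808594, 80.84700012207031), 14.459073066711426) (480, 69, 75, 114)
[402. 115.] (array([ 0.54943671, -0.1170007 ]), (41.300621032714844, 81.36567687988281), 14.104061126708984) (369, 58, 68, 117)
[353.  78.] (array([ 0.56301172, -0.07564191]), (8.048163414001465, 84.68954467773438), 11.94173526763916) (345, 18, 20, 128)
[280.  79.] (array([ 0.55195386, -0.02611193]), (68.88230895996094, 81.60374450683594), 14.154897689819336) (229, 18, 103, 124)
[199.  29.] (array([0.57284766, 0.03681728]), (23.086957931518555, 30.48838996887207), 27.829242706298828) (181, 0, 35, 52)
```

View pics/w12.png

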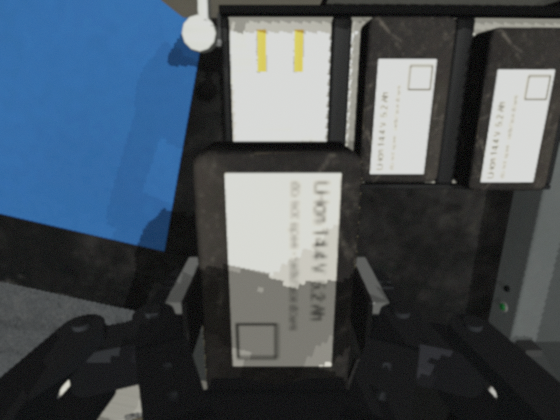

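The held pack C is square in the gripper, its leading edge at row ≈142. Pack A (label (516,125)) was knocked to the lip side of bay 0 but is still inside its ribs. B (402,115) is centred in bay 1, and bay 2 is empty.

Converted, 0.04 m is 0.8, 0.035 m is 0.7.

>>> creep_tool(
  segments=[0.68, 0, 0, 0, 0, 0, 0.05, 0.68, 0, 0, 0, 0, 0, 0.05, 0, 0, 0.8, 0, 0, 0, 0.05, 0, 0, 0.8, 0, 0, 0, 0.05, 0, 0, 0.7, 0, 0, 0, 0.05, 0, 0, 0.2, 0, 0, 0, 0.05, 0, 0, 0.2, 0, 0, 0, 0.05, 0, 0, 0, 0, 0, 0, 0.05],
)

```text
clock: 35.95
position: [0.5384, -0.0286, 0.2787]
orientation: [[0.97, 0.245, 0.0], [0.245, -0.97, -0.0], [0.0, 0.0, -1.0]]
contact_force: [0.1, -0.2, -4.9]
finger_gap: 0.0573
grip_force: 119.6
```

```bash
python3 - <<'E'
from meas import *
to(.5379,-.0288,.1141,-1.324)
E
```

```text
delta [-0.0005  0.0001  0.0099] rz 0.0008 tilt [ 0.0001 -0.0001] grasp/tcp [ 0.5384 -0.0286  0.124 ] ydir -1.323 F [ 0.1 -0.2 -4.9] gap 0.0573 gf 119.6 t 35.95 j [-0.12  0.17  1.53 -0.    1.44  1.2 ]
```

Converted, 0.006 m is 0.12, 0.003 m is 0.06.

>>> creep_tool(
  segments=[-0.01, 0, 0.12, 0, 0, 0, 0.05, 0, 0, 0.06, 0, 0, 0, 0.05, 0, 0, 0, 0, 0, 0, 0.05],
)

```text
clock: 36.25
position: [0.5377, -0.0291, 0.2699]
orientation: [[0.97, 0.244, 0.001], [0.244, -0.97, -0.0], [0.001, 0.0, -1.0]]
contact_force: [-0.9, 0.4, -5.0]
finger_gap: 0.057
grip_force: 119.7
```

>>> creep_tool(
  segments=[0, 0, 0.03, 0, 0, 0, 0.05, 0, 0, 0, 0, 0, 0, 0.05],
)

```text
clock: 36.45
position: [0.5378, -0.0291, 0.2687]
orientation: [[0.97, 0.244, 0.001], [0.244, -0.97, -0.0], [0.001, 0.001, -1.0]]
contact_force: [-0.7, 0.1, -2.2]
finger_gap: 0.0573
grip_force: 119.9
```

Converted, -0.045 m is -0.9, -0.04 m is -0.8.

>>> creep_tool(
  segments=[0, 0, 0.016, 0, 0, 0, 0.05, 0, 0, 0, 0, 0, 0, 0.05, 0, 0, 0, 0, 0, 0, 0.07, 0, 0, 0, 0, 0, 0, 0.07, 0, 0, -0.04, 0, 0, 0, 0.07, 0, 0, -0.4, 0, 0, 0, 0.07, 0, 0, -0.8, 0, 0, 0, 0.07, 0, 0, -0.8, 0, 0, 0, 0.07, 0, 0, -0.9, 0, 0, 0, 0.085, -0.6, 0.6, 0, 0, 0, 0, 0.085, -0.6, 0.6, 0, 0, 0, 0, 0.085, 0, 0, 0, 0, 0, 0, 0.085],
)

```text
clock: 37.65
position: [0.4925, -0.1048, 0.4149]
orientation: [[0.971, 0.24, 0.001], [0.24, -0.971, -0.002], [0.0, 0.002, -1.0]]
contact_force: [-0.5, 0.7, 0.1]
finger_gap: 0.0851
grip_force: 0.0
```

```bash
python3 - <<'E'
from meas import *
w=snap('wrist','w13');u=np.array([.97,.243])
for p in packs(w,.115):print('pk',p)
to(.536,-.0293,.114,-1.324)
t=snap('top')
for p in packs(t,.115):print('top',p)
E
```

```text
pk ([427.3, 130.7], [0.564, -0.1998], [41.0, 80.5], np.float64(0.252))
pk ([312.5, 122.5], [0.5495, -0.1168], [41.1, 81.1], np.float64(0.245))
pk ([190.3, 94.9], [0.5469, -0.0277], [41.0, 80.8], np.float64(0.245))
delta [ 0.0591 -0.0619  0.1459] rz -0.0032 tilt [ 0.0007 -0.0006] grasp/tcp [ 0.4934 -0.1035  0.2599] ydir -1.327 F [0.7 0.5 0.3] gap 0.0848 gf 0.0 t 37.7 j [-0.28 -0.01  1.44 -0.    1.71  1.05]
```

Converted, 0.035 m is 0.7, 0.025 m is 0.5.

```bash
cat > two.py <<'E'
from meas import *
import pickle
def corners(w):
    h=hsv(w);o=[]
    for c in blobs((h[...,2]>140)&(h[...,1]<70),800,30000):
        q=rect(w,c,.115)
        if abs(q[1][0]-41)<3 and abs(q[1][1]-81)<4:
            b=cv2.boxPoints(cv2.minAreaRect(np.array([plane(w,p,.115)[:2] for p in c.reshape(-1,2)],np.float32)*1000))/1000
            b=sorted(b.tolist(),key=lambda v:(round(v[0]*.97+v[1]*.243,2),v[1]))
            o.append((q[0],[proj(w,[*v,.115]) for v in b]))
    return sorted(o,key=lambda v:v[0][1])
E
python3 - <<'E'
from two import *
w=snap('wrist');pickle.dump((w,corners(w)),open('/tmp/a.pkl','wb'))
E
```

>>> creep_tool(
  segments=[0.4, 0.7, 0, 0, 0, 0, 0.085, 0.2, 0.7, 0, 0, 0, 0, 0.085, 0.2, 0.7, 0, 0, 0, 0, 0.085, 0, 0.5, 0, 0, 0, 0, 0.085, 0, 0, 0, 0, 0, 0, 0.085, 0, 0, 0, 0, 0, 0, 0.085],
)

```text
clock: 38.4
position: [0.5652, -0.2175, 0.4135]
orientation: [[0.97, 0.245, -0.001], [0.245, -0.97, 0.001], [-0.001, -0.001, -1.0]]
contact_force: [0.2, 0.0, 0.7]
finger_gap: 0.085
grip_force: 0.0
```

```bash
python3 - <<'E'
from two import *
w0,c0=pickle.load(open('/tmp/a.pkl','rb'));w=snap('wrist','w14');c1=corners(w)
for a in c0:
    for b in c1:
        if np.linalg.norm(a[0]-b[0])<.02: print(a[0],b[0],[tri(w0,p,w,q)[0].round(4).tolist() for p,q in zip(a[1],b[1])])
to(.536,-.0293,.114,-1.324)
E
```

```text
[ 0.56409003 -0.19977217] [ 0.56407562 -0.19937367] [[0.5304, -0.2292, 0.1157], [0.5202, -0.1897, 0.1156], [0.6081, -0.2092, 0.1158], [0.5979, -0.1696, 0.1157]]
[ 0.54951038 -0.11682399] [ 0.54945184 -0.11644481] [[0.5159, -0.1464, 0.116], [0.5059, -0.1068, 0.1162], [0.5935, -0.1267, 0.1152], [0.5835, -0.087, 0.1153]]
[ 0.54703235 -0.02771986] [ 0.54678705 -0.02746153] [[0.513, -0.0576, 0.1158], [0.5032, -0.0179, 0.116], [0.591, -0.0378, 0.1153], [0.5811, 0.0019, 0.1154]]
delta [ 0.018  -0.1889  0.1453] rz 0.0013 tilt [-0.0007  0.0003] grasp/tcp [ 0.565  -0.2169  0.2592] ydir -1.323 F [0.1 0.2 0.6] gap 0.0847 gf 0.0 t 38.45 j [-0.43  0.28  1.13  0.    1.73  0.89]
```

All label corners triangulate to z≈0.1155, so the three packs lie flat in their bays. Now closing the door by the handle.

Converted, -0.0317 m is -0.634, 0.022 m is 0.44.

>>> creep_tool(
  segments=[0.44, -0.634, 0, 0, 0, 0, 0.05, 0.44, -0.634, 0, 0, 0, 0, 0.05, 0.44, -0.634, 0, 0, 0, 0, 0.05, 0.44, -0.634, 0, 0, 0, 0, 0.05, 0.44, -0.634, 0, 0, 0, 0, 0.05, 0.44, -0.634, 0, 0, 0, 0, 0.05, 0, 0, 0, 0, 0, 0, 0.05, 0, 0, 0, 0, 0, 0, 0.05],
)

```text
clock: 39.25
position: [0.6459, 0.0006, 0.4143]
orientation: [[0.969, 0.247, 0.0], [0.247, -0.969, -0.0], [-0.0, 0.0, -1.0]]
contact_force: [0.1, -0.7, 0.5]
finger_gap: 0.0497
grip_force: 0.0
```

```bash
python3 - <<'E'
from meas import *
to(.6475,0,.138,-1.323)
w=snap('wrist')
P=[.6475,0,.15];print('bar top px',proj(w,P))
h=hsv(w);r=int(proj(w,[.6475-.018*.97,-.018*.245,.15])[1]);print('row',r,[(c,int(h[r,c,2])) for c in range(250,306,3)])
t=snap('top')
for p in packs(t,.115):print('top',p)
E
```

```text
delta [0.0014 0.0009 0.1216] rz 0.0023 tilt [0.0002 0.    ] grasp/tcp [6.459e-01 6.000e-04 2.596e-01] ydir -1.321 F [ 0.1 -0.7  0.5] gap 0.0497 gf 0.0 t 39.25 j [-0.06  0.4   0.98 -0.    1.76  1.26]
bar top px (np.float64(279.711916312336), np.float64(207.44537396432355))
row 232 [(250, 134), (253, 135), (256, 136), (259, 136), (262, 135), (265, 129), (268, 128), (271, 88), (274, 95), (277, 111), (280, 121), (283, 79), (286, 83), (289, 131), (292, 131), (295, 131), (298, 129), (301, 129), (304, 129)]
top ([304.8, 202.9], [0.547, -0.1177], [43.1, 82.9], np.float64(0.247))
top ([334.7, 197.6], [0.5615, -0.2004], [43.0, 83.1], np.float64(0.255))
```

Converted, 0.03 m is 0.6, 0.02 m is 0.4.

>>> creep_tool(
  segments=[0.028, 0.018, 0.6, 0, 0, 0, 0.05, 0, 0, 0.6, 0, 0, 0, 0.05, 0, 0, 0.6, 0, 0, 0, 0.05, 0, 0, 0.4, 0, 0, 0, 0.05, 0, 0, 0.23, 0, 0, 0, 0.05, 0, 0, 0, 0, 0, 0, 0.05, 0, 0, 0, 0, 0, 0, 0, 0, 0, 0, 0, 0, 0, 0, 0, 0, 0, 0, 0, 0, 0, 0, 0, 0, 0, 0, 0, 0],
  grip_n=60,
)

```text
clock: 40.35
position: [0.6479, -0.0007, 0.2947]
orientation: [[0.969, 0.246, 0.003], [0.246, -0.969, 0.003], [0.003, -0.002, -1.0]]
contact_force: [-1.0, 6.7, 3.2]
finger_gap: 0.0098
grip_force: 58.5
```

```bash
python3 - <<'E'
from meas import *
to(.6475,0,.138,-1.323)
E
```

```text
delta [-0.0007 -0.0005  0.002 ] rz 0.0005 tilt [-0.0018 -0.0032] grasp/tcp [ 6.483e-01 -3.000e-04  1.400e-01] ydir -1.323 F [-1.   6.7  3.2] gap 0.0098 gf 58.5 t 40.35 j [-0.06  0.45  1.15  0.    1.54  1.26]
```

Converted, -0.0201 m is -0.402, -0.015 m is -0.3, -0.08 rad is -0.04.

>>> creep_tool(
  segments=[-0.1, -0.016, 0, 0, 0, -0.01, 0, -0.2, -0.03, 0, 0, 0, -0.02, 0, -0.3, -0.042, 0, 0, 0, -0.03, 0, -0.402, -0.052, 0, 0, 0, -0.04, 0, -0.402, -0.052, 0, 0, 0, -0.04, 0, -0.402, -0.052, 0, 0, 0, -0.04, 0, -0.402, -0.052, 0, 0, 0, -0.04, 0, -0.402, -0.052, 0, 0, 0, -0.04, 0, -0.402, -0.052, 0, 0, 0, -0.04, 0, -0.3, -0.042, 0, 0, 0, -0.03, 0, -0.2, -0.03, 0, 0, 0, -0.02, 0, 0, 0, 0, 0, 0, 0, 0],
)

```text
clock: 41.55
position: [0.4889, -0.074, 0.2946]
orientation: [[0.583, 0.812, -0.0], [0.812, -0.583, 0.002], [0.001, -0.001, -1.0]]
contact_force: [-8.1, 6.1, 8.0]
finger_gap: 0.0097
grip_force: 59.6
```

```bash
python3 - <<'E'
from meas import *
to(.6475,0,.138,.25)
o=np.array([.668,-.2528]);p=np.array(telemetry.read_state()['position'])[:2]-o;print(np.linalg.norm(p),np.arctan2(*p[::-1]))
E
```

```text
delta [0.1524 0.0858 0.002 ] rz -0.873 tilt [-0.0011 -0.0013] grasp/tcp [ 0.4889 -0.0737  0.1399] ydir -0.623 F [-8.1  6.1  8. ] gap 0.0097 gf 59.6 t 41.55 j [-0.23  0.03  1.64  0.    1.47  0.4 ]
0.25307822690619347 2.3570590795330983
```

Converted, -0.0201 m is -0.402, -0.015 m is -0.3, -0.08 rad is -0.04.

>>> creep_tool(
  segments=[-0.1, -0.04, 0, 0, 0, -0.01, 0, -0.2, -0.03, 0, 0, 0, -0.02, 0, -0.3, -0.042, 0, 0, 0, -0.03, 0, -0.402, -0.052, 0, 0, 0, -0.04, 0, -0.402, -0.052, 0, 0, 0, -0.04, 0, -0.402, -0.052, 0, 0, 0, -0.04, 0, -0.402, -0.052, 0, 0, 0, -0.04, 0, -0.402, -0.052, 0, 0, 0, -0.04, 0, -0.402, -0.052, 0, 0, 0, -0.04, 0, -0.3, -0.042, 0, 0, 0, -0.03, 0, -0.2, -0.03, 0, 0, 0, -0.02, 0, 0, 0, 0, 0, 0, 0, 0],
)

```text
clock: 42.75
position: [0.4148, -0.2316, 0.2946]
orientation: [[-0.076, 0.997, 0.004], [0.997, 0.076, -0.003], [-0.003, 0.004, -1.0]]
contact_force: [2.9, -0.9, 5.8]
finger_gap: 0.0093
grip_force: 59.7
```

```bash
python3 - <<'E'
from meas import *
to(.4155,-.2739,.138,.25)
o=np.array([.668,-.2528]);p=np.array(telemetry.read_state()['position'])[:2]-o;print(np.linalg.norm(p),np.arctan2(*p[::-1]))
E
```

```text
delta [-0.0418 -0.0031  0.0021] rz -0.1741 tilt [0.0038 0.0033] grasp/tcp [ 0.4154 -0.232   0.1399] ydir 0.076 F [ 2.9 -0.9  5.8] gap 0.0093 gf 59.7 t 42.75 j [-0.59 -0.03  1.7  -0.    1.46 -0.66]
0.25413640409980165 3.05792826328452
```

Converted, -0.01 m is -0.2, -0.005 m is -0.1, -0.04 rad is -0.02.

>>> creep_tool(
  segments=[-0.2, -0.03, 0, 0, 0, -0.02, 0, -0.2, -0.03, 0, 0, 0, -0.02, 0, -0.2, -0.03, 0, 0, 0, -0.02, 0, -0.2, -0.03, 0, 0, 0, -0.02, 0, -0.1, -0.01, 0, 0, 0, -0.007, 0, -0.04, 0, 0, 0, 0, 0, 0, 0, 0, 0, 0, 0, 0, 0],
)

```text
clock: 43.45
position: [0.4155, -0.2751, 0.2946]
orientation: [[-0.249, 0.969, -0.001], [0.968, 0.249, 0.008], [0.008, 0.001, -1.0]]
contact_force: [-7.5, 23.4, 18.4]
finger_gap: 0.0093
grip_force: 61.3
```

```bash
python3 - <<'E'
from meas import *
to(.4155,-.2739,.138,.25)
o=np.array([.668,-.2528]);p=np.array(telemetry.read_state()['position'])[:2]-o;print(np.linalg.norm(p),np.arctan2(*p[::-1])%(2*np.pi))
E
```

```text
delta [0.     0.0001 0.0019] rz 0.0016 tilt [ 0.0013 -0.0075] grasp/tcp [ 0.4154 -0.2739  0.1399] ydir 0.252 F [-7.5 23.4 18.4] gap 0.0093 gf 61.3 t 43.45 j [-0.66  0.04  1.63  0.01  1.47 -0.91]
0.25351065179195537 3.229775703623083
```

Converted, -0.04 m is -0.8, 0.002 m is 0.04.

>>> creep_tool(
  segments=[0.04, 0, 0, 0, 0, 0, 0, 0, 0, 0, 0, 0, 0, 0.05, 0, 0, 0, 0, 0, 0, 0.05, 0, 0, 0, 0, 0, 0, 0.05, 0, 0, -0.6, 0, 0, 0, 0.05, 0, 0, -0.8, 0, 0, 0, 0.05, 0, 0, -0.8, 0, 0, 0, 0.05, 0, 0, -0.3, 0, 0, 0, 0.05, 0, 0, 0, 0, 0, 0, 0.05],
)

```text
clock: 44.35
position: [0.4146, -0.2759, 0.4199]
orientation: [[-0.247, 0.969, 0.003], [0.969, 0.247, -0.003], [-0.004, 0.003, -1.0]]
contact_force: [-0.3, 0.7, 0.3]
finger_gap: 0.0498
grip_force: 0.0
```

```bash
python3 - <<'E'
from meas import *
to(.5408,-.3752,.208,.251)
w=snap('wrist','w15');t=snap('top');s=snap('side','s15');h=hsv(w)
# door top strip & handle as at the start (then: strip outer edge row ~257, roof edge row ~272, handle foot row 250)
print([(r,h[r,320].tolist()) for r in range(236,284,3)])
print(proj(w,[.4274,-.3134,.161]),proj(w,[.4254,-.3057,.15]))
cv2.imwrite('pics/ws.png',np.hstack([w['frame'][:,:,::-1][100:420,150:550],cv2.resize(s['frame'][130:230,200:350,::-1],(400,320))]))
E
```

```text
delta [-0.1266  0.0972  0.058 ] rz -0.0014 tilt [0.0026 0.0038] grasp/tcp [ 0.4152 -0.2764  0.2653] ydir 0.25 F [-0.3  0.7  0.3] gap 0.0498 gf 0.0 t 44.35 j [-0.66 -0.03  1.45 -0.    1.71 -0.91]
[(236, [30, 12, 43]), (239, [23, 19, 54]), (242, [24, 28, 136]), (245, [23, 29, 143]), (248, [24, 29, 143]), (251, [25, 31, 142]), (254, [23, 27, 169]), (257, [25, 17, 248]), (260, [0, 0, 255]), (263, [0, 0, 255]), (266, [0, 0, 255]), (269, [30, 9, 251]), (272, [30, 10, 99]), (275, [78, 10, 129]), (278, [77, 10, 181]), (281, [77, 9, 199])]
(np.float64(278.2455224230953), np.float64(264.5109783526859)) (np.float64(278.12640164848204), np.float64(247.36552147170053))
```

View pics/ws.png

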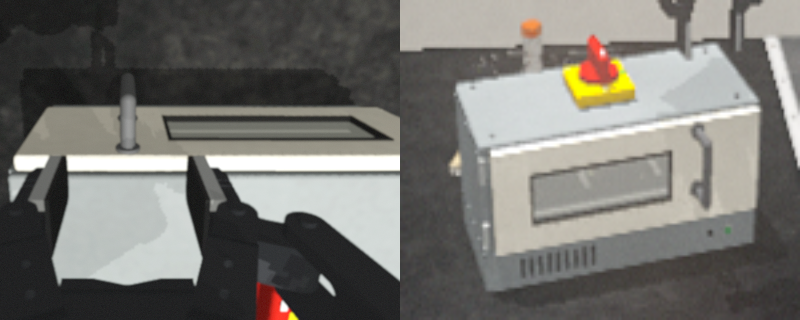

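Door shut: the white top strip meets the roof edge at the same rows as at the start (255–271), and the side view shows it flush with the isolator still off. Now the isolator.

Converted, -0.0211 m is -0.422, 0.02 m is 0.4.

>>> creep_tool(
  segments=[-0.422, 0.324, 0, 0, 0, 0, 0.05, -0.422, 0.324, 0, 0, 0, 0, 0.05, -0.422, 0.324, 0, 0, 0, 0, 0.05, -0.422, 0.324, 0, 0, 0, 0, 0.05, -0.422, 0.324, 0, 0, 0, 0, 0.05, -0.422, 0.324, 0, 0, 0, 0, 0.05, 0, 0, 0.4, 0, 0, 0, 0.05, 0, 0, 0.4, 0, 0, 0, 0.05, 0, 0, 0.32, 0, 0, 0, 0.05, 0, 0, 0, 0, 0, 0, 0.05],
  grip_n=40,
)

```text
clock: 45.5
position: [0.5398, -0.3743, 0.3566]
orientation: [[-0.247, 0.969, -0.006], [0.969, 0.247, 0.005], [0.006, -0.005, -1.0]]
contact_force: [-0.9, -0.5, -0.8]
finger_gap: 0.0502
grip_force: 0.5
```

```bash
python3 - <<'E'
from meas import *
to(.5408,-.3752,.208,.251)
E
```

```text
delta [-0.002   0.0015 -0.0061] rz -0.0013 tilt [-0.0051 -0.006 ] grasp/tcp [ 0.5388 -0.3736  0.202 ] ydir 0.25 F [-0.9 -0.5 -0.8] gap 0.0502 gf 0.5 t 45.5 j [-0.66  0.45  1.03 -0.    1.67 -0.91]
```

Converted, -0.003 m is -0.06, -0.0015 m is -0.03.

>>> creep_tool(
  segments=[-0.03, 0.02, -0.06, 0, 0, 0, 0.05, 0, 0, 0, 0, 0, 0, 0.05, 0, 0, 0, 0, 0, 0, 0.005, 0, 0, 0, 0, 0, 0, 0.005, 0, 0, 0, 0, 0, 0, 0.005, 0, 0, 0, 0, 0, 0, 0.005, 0, 0, 0, 0, 0, 0, 0.005],
)

```text
clock: 46.2
position: [0.5402, -0.3762, 0.3656]
orientation: [[-0.246, 0.969, -0.004], [0.969, 0.246, -0.001], [0.0, -0.004, -1.0]]
contact_force: [-12.0, 0.7, 5.6]
finger_gap: 0.0131
grip_force: 41.1
```

>>> creep_tool(
  segments=[0, 0, 0, 0, 0, -0.07, 0.005, 0, 0, 0, 0, 0, -0.07, 0.005, 0, 0, 0, 0, 0, -0.07, 0.005, 0, 0, 0, 0, 0, -0.07, 0.005, 0, 0, 0, 0, 0, -0.07, 0.005, 0, 0, 0, 0, 0, -0.07, 0.005, 0, 0, 0, 0, 0, -0.07, 0.005, 0, 0, 0, 0, 0, -0.07, 0.005, 0, 0, 0, 0, 0, -0.07, 0.005, 0, 0, 0, 0, 0, -0.07, 0.005, 0, 0, 0, 0, 0, -0.07, 0.005, 0, 0, 0, 0, 0, -0.015, 0.005],
)

```text
clock: 47.4
position: [0.5401, -0.3761, 0.3656]
orientation: [[-0.968, -0.249, -0.004], [-0.249, 0.968, -0.0], [0.004, 0.001, -1.0]]
contact_force: [-12.4, 0.7, 6.1]
finger_gap: 0.0138
grip_force: 41.4
```

>>> creep_tool(
  segments=[0, 0, 0, 0, 0, 0, 0.005, 0, 0, 0, 0, 0, 0, 0.05, 0, 0, 0, 0, 0, 0, 0.05, 0, 0, 0, 0, 0, 0, 0.05, 0, 0, -0.6, 0, 0, 0, 0.05, 0, 0, -0.8, 0, 0, 0, 0.05, -0.8, 0, 0, 0, 0, 0, 0.05, -0.8, 0, 0, 0, 0, 0, 0.05, 0, 0, 0, 0, 0, 0, 0.05, 0, 0, 0, 0, 0, 0, 0.05],
)

```text
clock: 48.4
position: [0.6199, -0.3554, 0.433]
orientation: [[-0.969, -0.248, -0.002], [-0.248, 0.969, 0.001], [0.002, 0.001, -1.0]]
contact_force: [0.7, -0.6, 0.3]
finger_gap: 0.05
grip_force: 0.0
```

```bash
python3 - <<'E'
from meas import *
to(.5408,-.3752,.208,.251)
w=snap('wrist');h=hsv(w)
for c in blobs(((h[...,0]<6)|(h[...,0]>174))&(h[...,1]>130)&(h[...,2]>80),100):
    print('red w',cen(c),cv2.boundingRect(c),rect(w,c,.205))
t=snap('top');h=hsv(t)
for c in blobs(((h[...,0]<6)|(h[...,0]>174))&(h[...,1]>150)&(h[...,2]>90)&(np.arange(560)>380)&(np.arange(560)<430)&(np.arange(420)[:,None]>150),10):print('red t',cen(c),cv2.boundingRect(c))
E
```

```text
delta [0.0812 0.0001 0.0704] rz 1.5705 tilt [ 0.0014 -0.0016] grasp/tcp [ 0.6196 -0.3552  0.2783] ydir 1.821 F [ 0.7 -0.6  0.3] gap 0.05 gf 0.0 t 48.4 j [-0.57  0.63  0.63 -0.    1.88 -2.39]
red w [275.80459265  72.46945157] (233, 7, 87, 128) (array([ 0.53998187, -0.37506421]), (45.4375, 50.89424133300781), 54.88568115234375)
```

The wrist view's red blob (87 wide × 128 high) shows the bar along the cabinet's y, which is on. The gripper is clear and opened. Handing in.

```bash
python3 -c "
from plant import arm, eyes, workorder, telemetry
print(workorder.job_done())"
```

```text
the job is handed in; nothing more can be done
None
```

I handed the job in: all three packs lay flat in their own bays before I shut the door, and the door and isolator then checked as fully shut and on; the verdict isn't shown.

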